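# Lay out the seal-change kit on its outline pads

### The arm

A 6-joint arm with a two-finger parallel gripper is mounted at the origin on the work surface; the furniture and walls round the work are solid. World frame = base frame: x ahead of the robot, y to its left, z up, the work surface at z = 0. Lengths are in m, angles in rad, forces in N, time in s.
With the tool pointing down it reaches from about 0.35 to 0.975 m from the base axis. Payload 4.9 kg.
Tool frame: the origin (TCP) lies midway between the tips of the shut fingers; the grasp point (between the pads) lies 19 mm behind it; z points along the fingers, x is the direction in which the jaws open and shut, and the axes are right-handed (so a half turn about z gives the same grasp; the last joint's range is limited). The gripper opens to 85 mm and grips with 20 to 120 N. Pads are 22 mm wide; open, the fingers measure 114 mm over their backs; the gripper's body (76 mm by 85 mm) begins 54 mm behind the grasp point. The pads swing forward as they close: fully open they stand 13 mm farther back than shut.
Start: joints at [1.067, 0.053, 1.613, -0, 1.476, -0.119], TCP at [0.235, 0.579, 0.231] pointing down, gripper open.
Joint ranges: [-3.01, 3.01], [-1.01, 2.22], [0.06, 2.58], [-1.02, 4.17], [0.09, 2.62], [-3.14, 3.14]. Speed limits (rad/s): [2.57, 2.57, 3.14, 3.14, 3.14, 3.14].

### API

Orientations are given as a rotation vector (axis times angle).
In Python, from station import ctrl gives the robot as it stands.
- The arm moves only by the tool step_arm, never from a script. Its argument "increments" is text: rows parted by semicolons, each of 6 numbers parted by spaces: the shift along the tool's x, y, z as a fraction of full scale, then the turn, a rotation vector about the tool's x, y, z as a fraction of full scale. In form: x y z rx ry rz; .... A call has 1 to 12 rows; each row shifts and turns the commanded pose from where the row before left it, along the tool's axes as they then stand; what a row does not reach is not made up. Full scale, the value 1, is 0.025 m for a shift and 0.1 rad for a turn. A row lasts 1/12 s, in which the tool goes at most 41.7 mm and 7.16 degrees, less where a joint would pass 70% of its speed; a pose out of reach is approached as far as the arm can. A call with a number of a shift or a turn outside -1 to 1 is refused whole. A call with a gripper value outside its range is refused whole. "fingers" is the opening, from -1 (shut) to 1 (fully open), so that 0 is half open, set as the call begins (left out, the last holds). The fingers move at their own pace and stop on an object; "newtons" is the grip in N (left out, the last holds). Time passes only in rows, so rows that do not move let the fingers close. It gives the time, the measured TCP pose, the force and the opening at its end, in the units of the state.
- ctrl.get_obs(): the state, without advancing time (a new reading comes with each control period).
- ctrl.get_image(name): name is "scene" or "top" or "wrist"; returns a dict with "pixels" (420x560x3 uint8, red, green, blue), "intrinsics" (3x3 intrinsics, pixels), "eye" and "orientation" of the camera in the world. Camera axes: x right, y down, z forward; pixel columns grow to the right and rows downward; lengths in m; the calibration is good to about 2 mm. The wrist camera is an equidistant fisheye: a pixel r from the principal point sees the ray r / f radians off the axis. A picture is of the moment at which its call begins. There is no depth.
- ctrl.finish_job(): hands the job in, once; it reports no verdict.
The state is a dict: "t": time; "q": joint angles; "dq": joint speeds; "effort": joint torques, N m; "tool_pos": TCP position; "tool_rot": TCP orientation; "contact_force": force on the tool from outside, world axes, zero at the start; "wrist_torque": the same for the moment, N m; "opening": finger opening in m.
Only numpy, scipy, OpenCV 4.12 (cv2) and the standard library are available. Lean on these libraries where they do the work, as an engineer would, in place of code of your own. Each camera call takes 0.05 s, during which the arm holds its last target.

### The job

Lay out the kit for the pump's seal change: put the long bolt, the short bolt, the plain brass drift and the seal ring each on the pad that bears its own silhouette, centred on it and turned to match it, each bolt's head on the silhouette's head. Set the seal ring down flat with its black side up, and leave everything lying still.

Things in the scene. Friction and masses are not known exactly. Their poses are not given: they have to be found in the camera images.
- long_bolt_center (a point): Long brown-grey steel hex bolt lying on the bench, 106 mm long, shank 16 mm in diameter, head 27 x 24 mm and 11 mm thick, 0.18 kg. The point is at mid-length, 12 mm above the bench it lies on, on the shank; y runs along the bolt towards the head, z up.
- long_bolt_head (a point): Middle of the long bolt's head, 47.5 mm from the mid-length point along the bolt.
- short_bolt_center (a point): Short black hex bolt lying on the bench, 55 mm long, shank 14 mm in diameter, head 23 x 21 mm and 10 mm thick, 0.075 kg. The point is at mid-length, 10.5 mm above the bench it lies on, on the shank; y runs along the bolt towards the head, z up.
- short_bolt_head (a point): Middle of the short bolt's head, 22.5 mm from the mid-length point along the bolt.
- brass_drift_center (a point): Plain brass drift (a headless straight bar), 122 mm long, 19 mm thick, 0.29 kg, lying on the bench; it does not roll. The point is its centre, 9.5 mm above the bench; x runs along the bar (its ends are alike), z up.
- face_ring_center (a point): Pump seal ring lying flat: a white ring 62 mm in outside diameter and 12 mm high with a narrower black ring on top of it, 20 mm high in all, with an open bore through the middle, 0.11 kg. It can be gripped across the white ring, in its lower 12 mm. The point is on its axis, 10 mm above the bench; z up.
- long_bolt_pad: Flat mid-grey plastic pad, 136 x 78 mm and 5 mm thick, screwed to the bench (fixed), with four small steel screw heads at its corners and, flat in the middle of its top, a dark life-size silhouette of the long bolt (106 mm long, with the wider head at its +y end). Origin: centre of the pad's underside, so the silhouette's middle is 5 mm above it; y runs along the pad's 136 mm length, z up.
- short_bolt_pad: Flat mid-grey plastic pad, 136 x 78 mm and 5 mm thick, screwed to the bench (fixed), with four small steel screw heads at its corners and, flat in the middle of its top, a dark life-size silhouette of the short bolt (55 mm long, with the wider head at its +y end). Origin: centre of the pad's underside, so the silhouette's middle is 5 mm above it; y runs along the pad's 136 mm length, z up.
- drift_pad: Flat mid-grey plastic pad, 136 x 78 mm and 5 mm thick, screwed to the bench (fixed), with four small steel screw heads at its corners and, flat in the middle of its top, a dark life-size silhouette of the drift: a plain bar 123 mm long and 20 mm wide along y, without a head. Origin: centre of the pad's underside, so the silhouette's middle is 5 mm above it; y runs along the pad's 136 mm length, z up.
- ring_pad: Flat mid-grey plastic pad, 136 x 78 mm and 5 mm thick, screwed to the bench (fixed), with four small steel screw heads at its corners and, flat in the middle of its top, a dark life-size silhouette of the seal ring: a dark disc 63 mm in diameter with a grey middle 32 mm wide. Origin: centre of the pad's underside, so the silhouette's middle is 5 mm above it; y runs along the pad's 136 mm length, z up.

How it is judged:
By the outcome, as a careful person would: the job done as asked, in the order asked, and still so for the second after the job is handed in, with the robot touching nothing.
It also fails if it takes over 99 s, if anything falls off the work surface, if the arm or the gripper's body presses on something with over 40 N, if the wrist force passes 120 N, or if a joint passes its speed limit or range.

## Working session

There is one attempt and no reset: what is moved stays moved. The work goes in short steps, Python scripts to look and compute and a tool call to move; the robot and the scene stay as the last step left them, time stands still between calls to the robot, and variables do not carry over. Pictures are saved under pics/ and viewed, and the job is handed in when it is done.

Besides the shell and the picture viewer there is one more tool, called after "Request:" as name(argument=value, ...) on one line, values as JSON. step_arm: Moves the arm, as the interface text tells. Shift numbers are shares of 0.025 m and turn numbers shares of 0.1 rad, none past 1 either way. Its arguments: {"type":"object","properties":{"increments":{"type":"string"},"fingers":{"type":"number"},"newtons":{"type":"number"}},"required":["increments"]}

```bash
mkdir -p pics; ls; python3 - <<'E'
from station import ctrl
import cv2, numpy as np
o=ctrl.get_obs(); print({k:np.round(v,4) for k,v in o.items()})
for n in ["scene","top","wrist"]:
    im=ctrl.get_image(n)
    cv2.imwrite(f"pics/{n}0.png",im["pixels"][:,:,::-1]); np.savez(f"{n}0.npz",**im)
    print(n,im["intrinsics"],im["eye"],im["orientation"])
E
```

```text
pics
{'t': np.float64(0.0), 'q': array([ 1.067 ,  0.0534,  1.6143,  0.    ,  1.476 , -0.119 ]), 'dq': array([ 0.0004,  0.0005, -0.0008, -0.0004,  0.0016,  0.0003]), 'effort': array([ 1.00000e-04, -3.93687e+01, -3.70172e+01, -1.00000e-04,
        7.30000e-03,  0.00000e+00]), 'tool_pos': array([0.2343, 0.5788, 0.2301]), 'tool_rot': array([ 2.6045,  1.7552, -0.0028]), 'contact_force': array([-0.104, -0.565, -0.644]), 'wrist_torque': array([-0.0506,  0.0199, -0.0159]), 'opening': np.float64(0.0853)}
scene [[523.78032197   0.         288.86077927]
 [  0.         523.78032197 221.03995807]
 [  0.           0.           1.        ]] [-0.04487589 -0.78122483  0.65365455] [-2.04443259  0.63560904 -0.33432421]
top [[409.16023665   0.         278.51817579]
 [  0.         409.16023665 204.68713996]
 [  0.           0.           1.        ]] [0.43135222 0.06124367 1.09021142] [-2.19498705  2.20274026 -0.08884766]
wrist [[325.1922621    0.         272.42831048]
 [  0.         325.1922621  213.34958839]
 [  0.           0.           1.        ]] [0.15905191 0.60875224 0.37271198] [2.37898499 1.60235961 0.25411012]
```

View pics/top0.png

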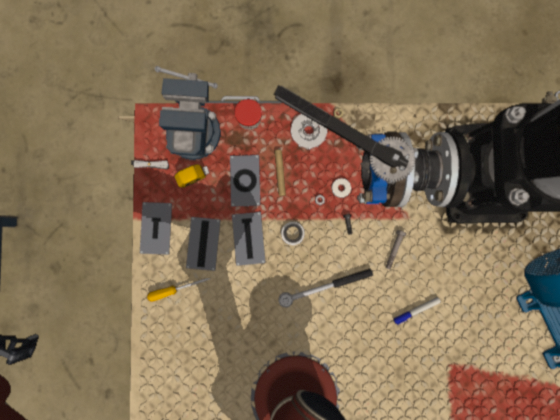

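View pics/scene0.png

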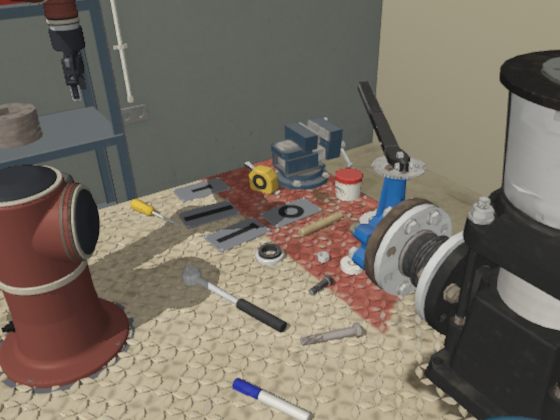

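View pics/wrist0.png

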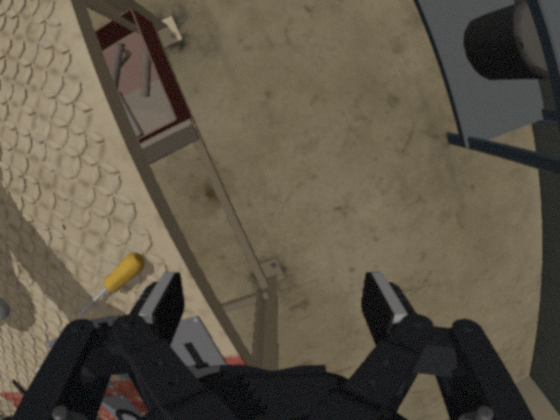

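```bash
cat > h.py <<'E'
import numpy as np, cv2
from scipy.spatial.transform import Rotation as R
def ray(im,u,v,fish=False):
    K=im["intrinsics"]; x=(u-K[0,2])/K[0,0]; y=(v-K[1,2])/K[1,1]
    if fish:
        r=np.hypot(x,y); s=np.sin(r)/r if r>1e-9 else 1; d=np.array([x*s,y*s,np.cos(r)])
    else: d=np.array([x,y,1.]); d/=np.linalg.norm(d)
    return np.array(im["eye"]),R.from_rotvec(im["orientation"]).apply(d)
def onz(im,u,v,z,fish=False):
    e,d=ray(im,u,v,fish); return e+d*(z-e[2])/d[2]
def tri(a,b):
    # two rays -> midpoint, gap
    A=[];B=[]
    M=np.zeros((3,3));w=np.zeros(3)
    for e,d in (a,b):
        P=np.eye(3)-np.outer(d,d); M+=P; w+=P@e
    p=np.linalg.solve(M,w)
    g=[np.linalg.norm((np.eye(3)-np.outer(d,d))@(p-e)) for e,d in (a,b)]
    return p,sum(g)
def proj(im,p,fish=False):
    K=im["intrinsics"]; c=R.from_rotvec(im["orientation"]).inv().apply(np.array(p)-im["eye"])
    if fish:
        r=np.hypot(c[0],c[1]); th=np.arctan2(r,c[2]); c=np.array([c[0]/r*th,c[1]/r*th,1])
    c=c/c[2]
    return K[0,0]*c[0]+K[0,2],K[1,1]*c[1]+K[1,2]
def load(n): return dict(np.load(n+".npz"))
def crop(im,u0,v0,u1,v1,s,fn,grid=20):
    a=np.ascontiguousarray(im["pixels"][v0:v1,u0:u1,::-1]); a=cv2.resize(a,None,fx=s,fy=s,interpolation=cv2.INTER_CUBIC)
    for u in range((u0//grid+1)*grid,u1,grid):
        cv2.putText(a,str(u),((u-u0)*s,8),0,.3,(0,0,255)); cv2.line(a,((u-u0)*s,8),((u-u0)*s,14),(0,0,255))
    for v in range((v0//grid+1)*grid,v1,grid):
        cv2.putText(a,str(v),(0,(v-v0)*s),0,.3,(0,0,255)); cv2.line(a,(18,(v-v0)*s),(24,(v-v0)*s),(0,0,255))
    cv2.imwrite(fn,a)
E
python3 - <<'E'
from h import *
t=load("top0"); s=load("scene0")
crop(t,130,90,290,210,5,"pics/t1.png"); crop(t,260,150,420,270,5,"pics/t2.png"); crop(t,130,190,290,310,5,"pics/t3.png")
crop(s,160,150,420,345,3,"pics/s1.png")
E
```

```text
(no output)
```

View pics/t2.png

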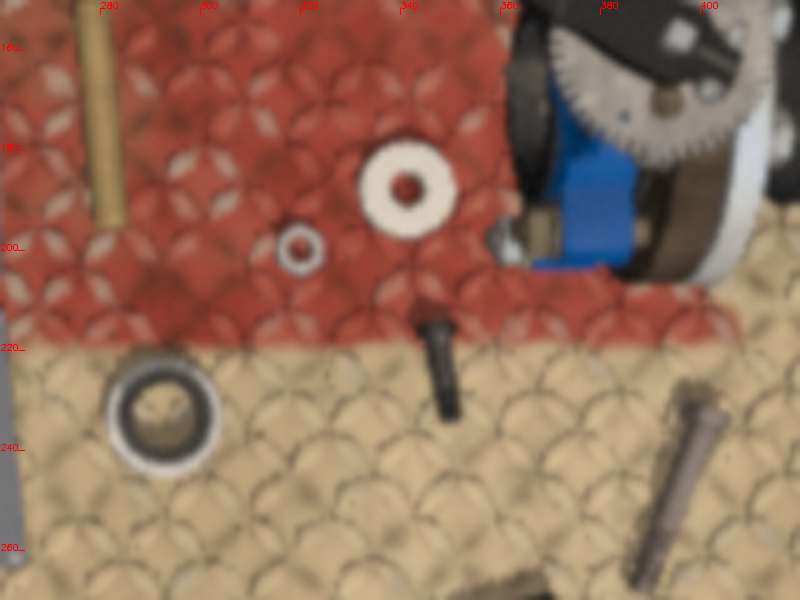

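View pics/t3.png

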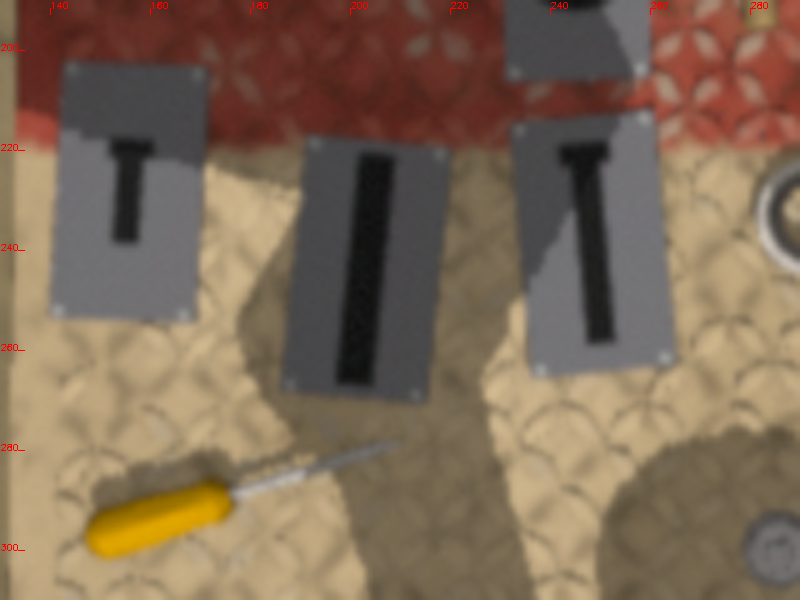

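View pics/s1.png

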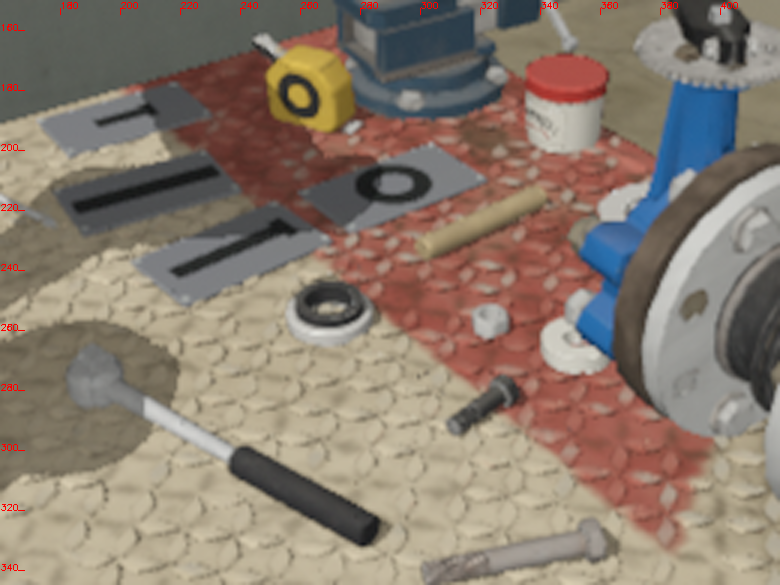

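View pics/t1.png

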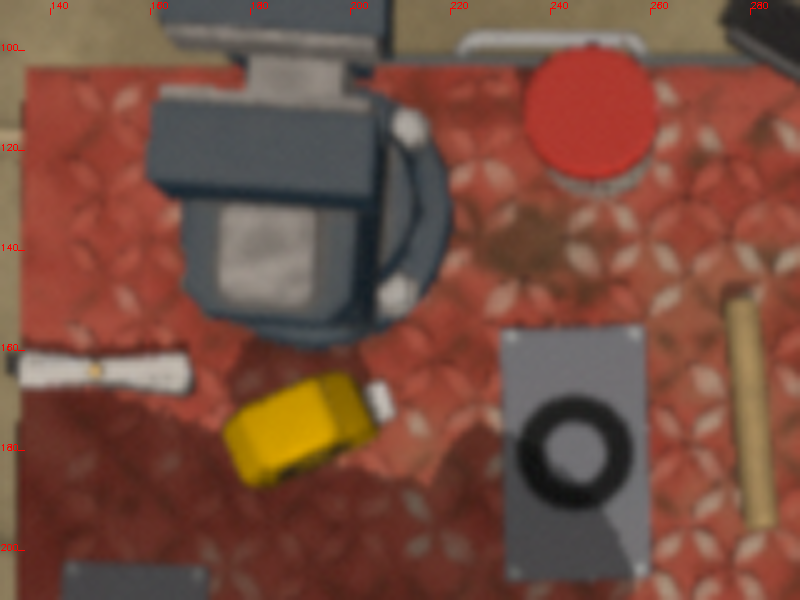

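```bash
cat > m.py <<'E'
from h import *
def rectify(im,x0,x1,y0,y1,z,res=0.0005,fish=False):
    # metric resample of the plane at height z: col = -y, row=-x
    xs=np.arange(x1,x0,-res); ys=np.arange(y1,y0,-res)
    Y,X=np.meshgrid(ys,xs)
    P=np.stack([X,Y,np.full_like(X,z)],-1)-im["eye"]
    c=R.from_rotvec(im["orientation"]).inv().apply(P.reshape(-1,3)).reshape(P.shape)
    K=im["intrinsics"]
    if fish:
        r=np.hypot(c[...,0],c[...,1]); th=np.arctan2(r,c[...,2]); u=c[...,0]/r*th; v=c[...,1]/r*th
    else: u=c[...,0]/c[...,2]; v=c[...,1]/c[...,2]
    m1=(K[0,0]*u+K[0,2]).astype(np.float32); m2=(K[1,1]*v+K[1,2]).astype(np.float32)
    a=cv2.remap(np.ascontiguousarray(im["pixels"][:,:,::-1]),m1,m2,cv2.INTER_LINEAR)
    return a
def blob(mask,x1,y1,res,pick=None):
    mask=cv2.morphologyEx(mask.astype(np.uint8),cv2.MORPH_OPEN,np.ones((5,5),np.uint8))
    cs,_=cv2.findContours(mask,cv2.RETR_EXTERNAL,cv2.CHAIN_APPROX_NONE)
    out=[]
    for c in cs:
        if cv2.contourArea(c)*res*res<1e-4: continue
        p=c[:,0,:].astype(float); w=np.stack([x1-p[:,1]*res,y1-p[:,0]*res],1).astype(np.float32)
        (cx,cy),(a,b),ang=cv2.minAreaRect(w)
        bx=cv2.boxPoints(((cx,cy),(a,b),ang)); e1=bx[1]-bx[0]; e2=bx[2]-bx[1]
        e=e1 if np.linalg.norm(e1)>np.linalg.norm(e2) else e2
        yaw=np.degrees(np.arctan2(e[1],e[0]))
        M=cv2.moments(w); cen=np.array([M["m10"],M["m01"]])/M["m00"]
        out.append(dict(c=np.round([cx,cy],4),size=np.round(sorted([a,b]),4),yaw=round(float((yaw+90)%180-90),2),cen=np.round(cen,4)))
    return out
E
python3 - <<'E'
from m import *
t=load("top0")
res=0.0005
def px(u0,v0,u1,v1,z):
    a=onz(t,u0,v0,z);b=onz(t,u1,v1,z); return b[0],a[0],b[1],a[1]
for n,box,z,f in [
 ("longpad",(236,214,264,266),.005,lambda h,g:g<38),
 ("driftpad",(188,216,218,270),.005,lambda h,g:g<38),
 ("shortpad",(145,212,168,242),.005,lambda h,g:g<45),
 ("ringpad",(232,167,257,194),.005,lambda h,g:g<50),
 ("long",(382,228,408,270),.012,lambda h,g:(h[...,1]<75)&(g>85)),
 ("short",(340,212,356,238),.0105,lambda h,g:g<75),
 ("drift",(272,145,290,200),.0095,lambda h,g:(h[...,0]>15)&(h[...,0]<35)&(g>110)&(h[...,1]>60)),
 ("ring",(278,218,306,250),.006,lambda h,g:(h[...,1]<60)),
]:
    x0,x1,y0,y1=px(*box,z)
    a=rectify(t,x0,x1,y0,y1,z,res); h=cv2.cvtColor(a,cv2.COLOR_BGR2HSV); g=cv2.cvtColor(a,cv2.COLOR_BGR2GRAY)
    m=f(h.astype(int),g.astype(int)); cv2.imwrite(f"pics/m_{n}.png",np.hstack([a,cv2.cvtColor(m.astype(np.uint8)*255,cv2.COLOR_GRAY2BGR)]))
    for b in blob(m,x1,y1,res): print(n,b)
ims=[cv2.imread(f"pics/m_{n}.png") for n in ("longpad","driftpad","shortpad","ringpad","long","short","drift","ring")]
H=max(i.shape[0] for i in ims); W=sum(i.shape[1] for i in ims)
c=np.zeros((H*2,1200,3),np.uint8); x=0;y=0
for i in ims:
    if x+i.shape[1]>1200: x=0;y=H
    c[y:y+i.shape[0],x:x+i.shape[1]]=i;x+=i.shape[1]
cv2.imwrite("pics/mm.png",cv2.resize(c,(800,int(c.shape[0]*800/1200))))
E
```

```text
longpad {'c': array([0.4117, 0.1258]), 'size': array([0.0221, 0.1011]), 'yaw': 1.57, 'cen': array([0.4197, 0.123 ])}
driftpad {'c': array([0.3973, 0.241 ]), 'size': array([0.0177, 0.1199]), 'yaw': -5.49, 'cen': array([0.3972, 0.2411])}
shortpad {'c': array([0.44  , 0.3638]), 'size': array([0.02 , 0.052]), 'yaw': 0.0, 'cen': array([0.4439, 0.3655])}
ringpad {'c': array([0.5637, 0.1316]), 'size': array([0.0573, 0.0598]), 'yaw': -45.0, 'cen': array([0.5635, 0.1319])}
long {'c': array([ 0.3779, -0.2683]), 'size': array([0.0189, 0.1101]), 'yaw': -22.79, 'cen': array([ 0.3844, -0.2698])}
short {'c': array([ 0.4532, -0.1447]), 'size': array([0.0242, 0.06  ]), 'yaw': 19.47, 'cen': array([ 0.456 , -0.1404])}
drift {'c': array([0.5848, 0.0364]), 'size': array([0.0141, 0.1223]), 'yaw': 4.97, 'cen': array([0.585 , 0.0365])}
ring {'c': array([0.4234, 0.0046]), 'size': array([0.063 , 0.0635]), 'yaw': -90.0, 'cen': array([0.4236, 0.0045])}
```

View pics/mm.png

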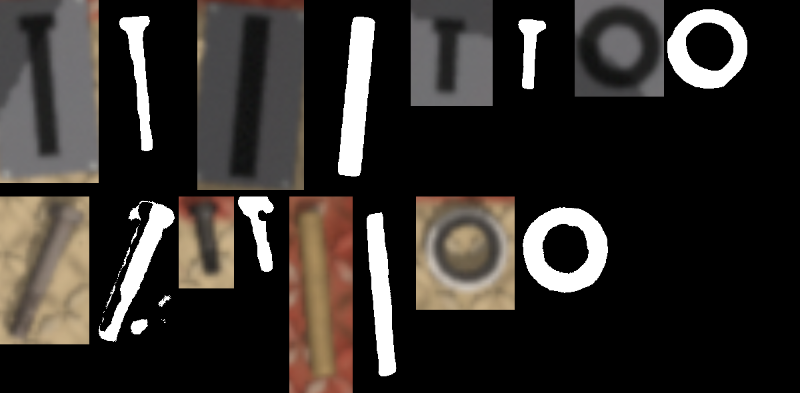

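```bash
python3 - <<'E'
from m import *
from station import ctrl
o=ctrl.get_obs(); T=R.from_rotvec(o["tool_rot"]); print(np.round(T.as_matrix(),3))
w=load("wrist0"); print("cam in tool",T.inv().apply(w["eye"]-o["tool_pos"]),(T.inv()*R.from_rotvec(w["orientation"])).as_matrix().round(3))
print(o["q"], np.degrees(np.arctan2(T.as_matrix()[1,0],T.as_matrix()[0,0])))
E
```

```text
[[ 0.375  0.927 -0.001]
 [ 0.927 -0.375 -0.001]
 [-0.002 -0.    -1.   ]]
cam in tool [-0.00080415 -0.08105416 -0.14237022] [[ 1.    -0.001  0.001]
 [ 0.001  0.95   0.311]
 [-0.001 -0.311  0.95 ]]
[ 1.06700288e+00  5.32346734e-02  1.61398127e+00 -4.88191891e-06
  1.47598535e+00 -1.18987306e-01] 67.95226728219768
```

```bash
python3 - <<'E'
from m import *
t=load("top0"); s=load("scene0")
crop(t,330,80,490,230,5,"pics/t5.png"); crop(s,330,60,490,345,3,"pics/s5.png")
for n,a,b in [("lever tip",(280,92),(365,88)),("silver bolt",(362,198),(353,249)),("bluefoot",(366,203),(357,265)),("whitering",(340,187),(352,262))]:
    print(n,tri(ray(t,*a),ray(s,*b)))
E
```

```text
lever tip (array([0.70071674, 0.04244559, 0.30700575]), np.float64(0.0008188680399359529))
silver bolt (array([ 0.50942379, -0.16431828,  0.08357389]), np.float64(0.0011033908084052068))
bluefoot (array([ 0.50149488, -0.18190443,  0.05913054]), np.float64(0.0059801380266804715))
whitering (array([ 0.54508569, -0.12257976,  0.01298035]), np.float64(0.0006683598653408011))
```

View pics/t5.png

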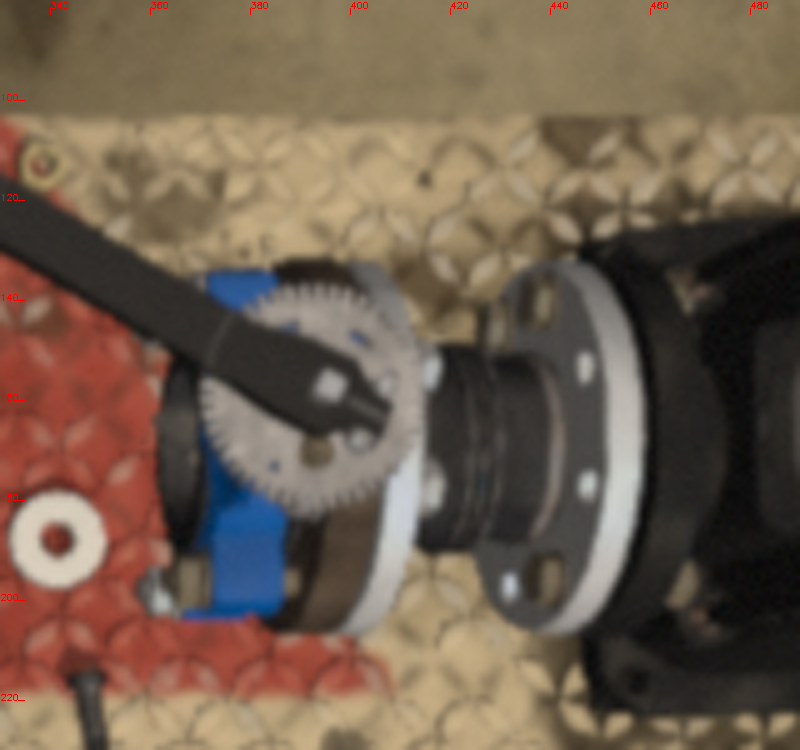

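View pics/s5.png

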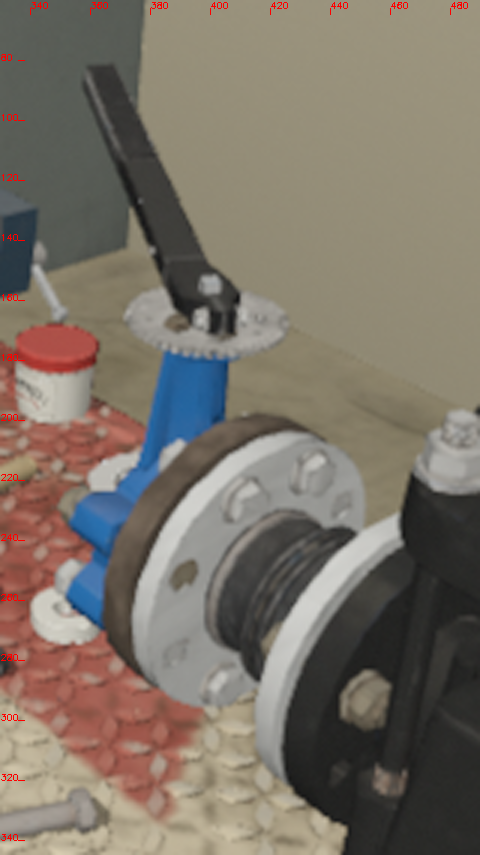

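Request:
step_arm(increments="0 0 -0.2 0 0 -0.96;0 0 -0.2 0 0 -0.96;0 0 -0.2 0 0 -0.96;0 0 -0.2 0 0 -0.96;-0.9 0.5 0 0 0 0;-0.9 0.5 0 0 0 0;-0.9 0.5 0 0 0 0;-0.9 0.5 0 0 0 0;-0.9 0.5 0 0 0 0;-0.9 0.5 0 0 0 0;-0.9 0.5 0 0 0 0;-0.9 0.5 0 0 0 0", fingers=1, newtons=40)

```text
t: 1.15
tool_pos: [0.3347, 0.3979, 0.2509]
tool_rot: [2.222, 2.221, -0.001]
contact_force: [0.8, -0.0, -1.0]
opening: 0.0848
```

Request:
step_arm(increments="-0.9 0.5 0 0 0 0;-0.9 0.5 0 0 0 0;-0.9 0.5 0 0 0 0;-0.9 0.5 0 0 0 0;-0.9 0.5 0 0 0 0;-0.9 0.5 0 0 0 0;-0.9 0.5 0 0 0 0;0 0 0 0 0 0;0 0 0 0 0 0")

```text
t: 1.9
tool_pos: [0.422, 0.2408, 0.251]
tool_rot: [-2.225, -2.217, 0.001]
contact_force: [0.1, 0.3, 0.6]
opening: 0.0853
```

```bash
cat > shot.py <<'E'
import sys
from m import *
from station import ctrl
n=sys.argv[1]
im=ctrl.get_image("wrist"); o=ctrl.get_obs()
np.savez(f"{n}.npz",**im,tp=o["tool_pos"],tr=o["tool_rot"])
crop(im,0,0,560,420,1,f"pics/{n}.png")
M=R.from_rotvec(o["tool_rot"]).as_matrix()
print("t",o["t"],"pos",o["tool_pos"].round(4),"psi",np.degrees(np.arctan2(M[1,0],M[0,0])).round(2),"tz",M[:,2].round(4),"op",o["opening"],"F",o["contact_force"].round(2),"q",o["q"].round(2),"err-check eye",np.round(im["eye"]-o["tool_pos"]-R.from_rotvec(o["tool_rot"]).apply([-0.0008,-0.08105,-0.14237]),4))
E
python3 shot.py w1
```

```text
t 1.95 pos [0.4217 0.2415 0.251 ] psi 89.9 tz [-6.e-04  2.e-04 -1.e+00] op 0.08497198529593539 F [-0.75 -0.54 -1.21] q [ 0.37 -0.3   1.9   0.    1.54 -1.2 ] err-check eye [0.0002 0.0001 0.0001]
```

View pics/w1.png

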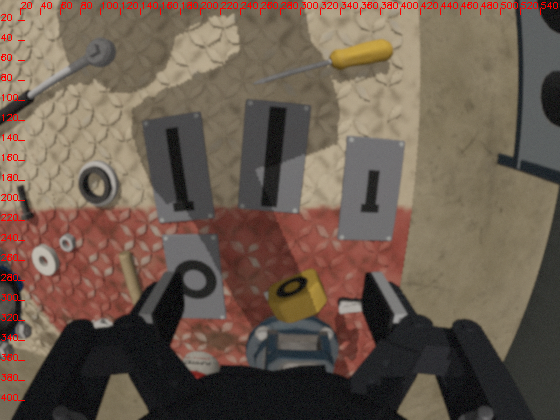

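```bash
cat > pads.py <<'E'
from m import *
res=0.0005
# masks made in the metric view; per pad box (x0,x1,y0,y1)
B={"longpad":(.34,.49,.08,.165),"driftpad":(.32,.475,.195,.29),"shortpad":(.39,.50,.325,.405),"ringpad":(.51,.62,.085,.175)}
def sil(im,n,fish,z=.005):
    x0,x1,y0,y1=B[n]; a=rectify(im,x0,x1,y0,y1,z,res,fish)
    g=cv2.GaussianBlur(cv2.cvtColor(a,cv2.COLOR_BGR2GRAY),(5,5),0)
    big=cv2.morphologyEx(g,cv2.MORPH_CLOSE,cv2.getStructuringElement(cv2.MORPH_ELLIPSE,(61,61)))  # local pad brightness
    m=(g.astype(float)<0.62*big)&(g<70)
    bl=[b for b in blob(m,x1,y1,res) ]
    return a,m,bl
if __name__=="__main__":
    import sys
    vis=[]
    for nm,fish in [("top0",False)]+[(k,True) for k in sys.argv[1:]]:
        im=load(nm)
        for n in B:
            a,m,bl=sil(im,n,fish); vis.append(np.hstack([a,cv2.cvtColor(m.astype(np.uint8)*255,cv2.COLOR_GRAY2BGR)]))
            for b in bl:
                if b["size"][1]>.045: print(nm,n,b)
    H=max(v.shape[0] for v in vis); out=[]
    rows=[]
    for k in range(0,len(vis),4):
        rows.append(np.hstack([cv2.copyMakeBorder(v,0,H-v.shape[0],0,800-0 and 0,cv2.BORDER_CONSTANT) for v in vis[k:k+4]]))
    c=np.vstack(rows); s=min(800/c.shape[1],600/c.shape[0]); cv2.imwrite("pics/pads.png",cv2.resize(c,None,fx=s,fy=s))
E
python3 pads.py w1
```

```text
top0 longpad {'c': array([0.4106, 0.1248]), 'size': array([0.0242, 0.1056]), 'yaw': 2.66, 'cen': array([0.4132, 0.1223])}
top0 driftpad {'c': array([0.3973, 0.241 ]), 'size': array([0.0196, 0.1214]), 'yaw': -5.53, 'cen': array([0.3972, 0.2411])}
top0 shortpad {'c': array([0.439, 0.364]), 'size': array([0.02 , 0.054]), 'yaw': 0.0, 'cen': array([0.4404, 0.3657])}
top0 ringpad {'c': array([0.5646, 0.1311]), 'size': array([0.0605, 0.0608]), 'yaw': -45.0, 'cen': array([0.5646, 0.1311])}
w1 longpad {'c': array([0.4102, 0.1252]), 'size': array([0.0261, 0.1059]), 'yaw': 2.05, 'cen': array([0.4133, 0.1226])}
w1 driftpad {'c': array([0.3972, 0.2416]), 'size': array([0.0196, 0.1224]), 'yaw': -5.64, 'cen': array([0.3961, 0.2416])}
w1 shortpad {'c': array([0.4387, 0.3658]), 'size': array([0.0225, 0.0545]), 'yaw': 0.0, 'cen': array([0.4415, 0.3666])}
w1 ringpad {'c': array([0.5728, 0.1175]), 'size': array([0.0612, 0.0935]), 'yaw': -59.56, 'cen': array([0.5678, 0.1265])}
```

View pics/pads.png

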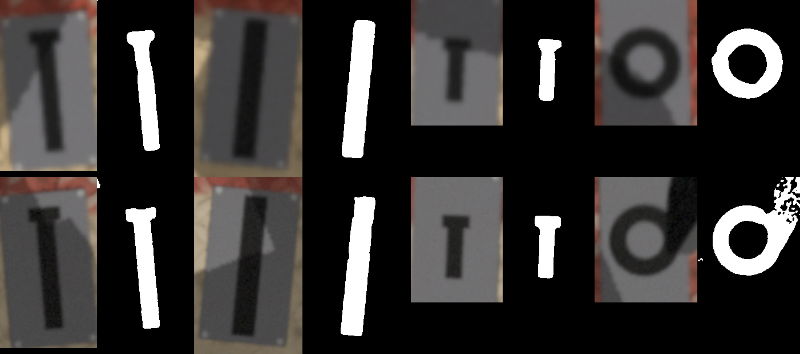

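```bash
cat > axis.py <<'E'
from m import *
def axisfit(mask,x1,y1,res,minlen=.045):
    mask=cv2.morphologyEx(mask.astype(np.uint8),cv2.MORPH_OPEN,np.ones((5,5),np.uint8))
    n,L,st,_=cv2.connectedComponentsWithStats(mask); k=1+np.argmax(st[1:,4])
    v,u=np.nonzero(L==k); P=np.stack([x1-v*res,y1-u*res],1)
    c=P.mean(0); _,_,V=np.linalg.svd(P-c,full_matrices=False); d=V[0]
    for _ in range(6):
        nrm=np.array([-d[1],d[0]]); s=(P-c)@d; w=(P-c)@nrm
        lo,hi=s.min(),s.max(); bins=np.arange(lo+.003,hi-.003,.002); S=[];W=[];wd=[]
        for b in bins:
            q=w[(s>=b)&(s<b+.002)]
            if len(q)>3: S.append(b+.001);W.append((q.min()+q.max())/2);wd.append(q.max()-q.min())
        a,b0=np.polyfit(S,W,1); d=d+a*nrm; d/=np.linalg.norm(d); c=c+b0*nrm
    s=(P-c)@d; mid=c+d*(s.min()+s.max())/2
    wd=np.array(wd); h=len(wd)//2
    # head = end with the larger max width
    n5=max(4,len(wd)//6)
    if wd[:n5].mean()>wd[-n5:].mean(): d=-d
    return dict(mid=mid.round(4),len=round(s.max()-s.min()+res,4),yaw=round(float(np.degrees(np.arctan2(d[1],d[0]))),2),wid=(np.median(wd).round(4),wd.max().round(4)))
E
python3 - <<'E'
from pads import *; from axis import *
for nm,f in (("top0",False),("w1",True)):
    im=load(nm)
    for n in ("longpad","driftpad","shortpad"):
        a,m,_=sil(im,n,f); print(nm,n,axisfit(m,B[n][1],B[n][3],res))
# pad outline rects (grey: low saturation) as check
for nm,f in (("top0",False),("w1",True)):
    im=load(nm)
    for n,(x0,x1,y0,y1) in {"longpad":(.33,.50,.07,.18),"driftpad":(.31,.485,.185,.3),"shortpad":(.35,.52,.31,.42),"ringpad":(.47,.65,.07,.19)}.items():
        a=rectify(im,x0,x1,y0,y1,.005,.0005,f); h=cv2.cvtColor(a,cv2.COLOR_BGR2HSV)
        m=cv2.morphologyEx((h[...,1]<50).astype(np.uint8),cv2.MORPH_CLOSE,np.ones((15,15)))
        m=cv2.morphologyEx(m,cv2.MORPH_OPEN,np.ones((31,31)))
        for b in blob(m,x1,y1,.0005): print(nm,n,"outline",b)
a=sil(load("w1"),"ringpad",True)[1]
E
```

```text
top0 longpad {'mid': array([0.4107, 0.122 ]), 'len': np.float64(0.1061), 'yaw': 5.93, 'wid': (np.float64(0.0141), np.float64(0.0242))}
top0 driftpad {'mid': array([0.3973, 0.241 ]), 'len': np.float64(0.1219), 'yaw': 174.51, 'wid': (np.float64(0.0187), np.float64(0.0192))}
top0 shortpad {'mid': array([0.439 , 0.3658]), 'len': np.float64(0.0547), 'yaw': -3.04, 'wid': (np.float64(0.0126), np.float64(0.0201))}
w1 longpad {'mid': array([0.4104, 0.1223]), 'len': np.float64(0.1067), 'yaw': 5.36, 'wid': (np.float64(0.0147), np.float64(0.0262))}
w1 driftpad {'mid': array([0.3972, 0.2415]), 'len': np.float64(0.1229), 'yaw': 174.22, 'wid': (np.float64(0.0187), np.float64(0.0196))}
w1 shortpad {'mid': array([0.4388, 0.3667]), 'len': np.float64(0.055), 'yaw': -2.42, 'wid': (np.float64(0.0131), np.float64(0.0226))}
top0 longpad outline {'c': array([0.4095, 0.1214]), 'size': array([0.0776, 0.1353]), 'yaw': 5.0, 'cen': array([0.4095, 0.1214])}
top0 driftpad outline {'c': array([0.397 , 0.2408]), 'size': array([0.0779, 0.1345]), 'yaw': -5.62, 'cen': array([0.3969, 0.2407])}
top0 shortpad outline {'c'
[... 307 characters left out ...]
76 , 0.1339]), 'yaw': 1.53, 'cen': array([0.5644, 0.1307])}
w1 longpad outline {'c': array([0.4089, 0.1227]), 'size': array([0.0789, 0.1362]), 'yaw': 5.0, 'cen': array([0.4088, 0.1227])}
w1 driftpad outline {'c': array([0.3965, 0.242 ]), 'size': array([0.0791, 0.1352]), 'yaw': -5.38, 'cen': array([0.3965, 0.2417])}
w1 shortpad outline {'c': array([0.4372, 0.366 ]), 'size': array([0.079 , 0.1363]), 'yaw': -2.08, 'cen': array([0.4368, 0.3659])}
w1 ringpad outline {'c': array([0.474 , 0.1045]), 'size': array([0.008, 0.027]), 'yaw': -90.0, 'cen': array([0.474 , 0.1044])}
w1 ringpad outline {'c': array([0.5727, 0.1208]), 'size': array([0.1005, 0.1545]), 'yaw': 0.0, 'cen': array([0.5706, 0.1235])}
```

Request:
step_arm(increments="-0.97 -0.08 0 0 0 0;-0.97 -0.08 0 0 0 0;-0.97 -0.08 0 0 0 0;-0.97 -0.08 0 0 0 0;-0.97 -0.08 0 0 0 0;-0.97 -0.08 0 0 0 0;-0.97 -0.08 0 0 0 0;-0.97 -0.08 0 0 0 0;-0.97 -0.08 0 0 0 0;-0.97 -0.08 0 0 0 0;-0.97 -0.08 0 0 0 0")

```text
t: 2.87
tool_pos: [0.3994, -0.0251, 0.2513]
tool_rot: [-2.22, -2.223, -0.001]
contact_force: [-0.3, -1.1, 0.4]
opening: 0.0853
```

```bash
python3 shot.py w2
```

```text
t 2.9167 pos [ 0.3992 -0.0282  0.2513] psi 89.87 tz [-3.0e-04 -2.9e-03 -1.0e+00] op 0.08541361440968501 F [ 0.23 -2.37  0.26] q [-0.26 -0.54  2.07 -0.    1.61 -1.82] err-check eye [-0.0001  0.0031  0.0001]
```

Request:
step_arm(increments="-0.97 -0.08 0 0 0 0;-0.97 -0.08 0 0 0 0;-0.97 -0.08 0 0 0 0;-0.97 -0.08 0 0 0 0;-0.97 -0.08 0 0 0 0;-0.97 -0.08 0 0 0 0;-0.97 -0.08 0 0 0 0;-0.97 -0.08 0 0 0 0;-0.97 -0.08 0 0 0 0;-0.97 -0.08 0 0 0 0;0 0 0 0 0 0")

```text
t: 3.83
tool_pos: [0.3795, -0.2695, 0.2511]
tool_rot: [-2.224, -2.218, 0.001]
contact_force: [0.4, 0.5, 0.3]
opening: 0.0856
```

Request:
step_arm(increments="0 0 0.4 0 0 0.84;0 0 0.4 0 0 0.84;0 0 0.4 0 0 0.84;0 0 0.4 0 0 0.84;0 0 0.4 0 0 0.84;0 0 0 0 0 0;0 0 0 0 0 0", fingers=0)

```text
t: 4.42
tool_pos: [0.3797, -0.2662, 0.2008]
tool_rot: [-2.632, -1.713, 0.0]
contact_force: [-0.0, -0.3, 0.7]
opening: 0.0426
```

```bash
python3 shot.py w3
```

```text
t 4.4667 pos [ 0.3799 -0.2668  0.2016] psi 66.08 tz [ 1.e-04  2.e-04 -1.e+00] op 0.04284565767423461 F [ 0.4  -0.71  0.15] q [-0.77 -0.33  2.01  0.    1.46 -1.93] err-check eye [-0.0001  0.0003 -0.0005]
```

View pics/w3.png

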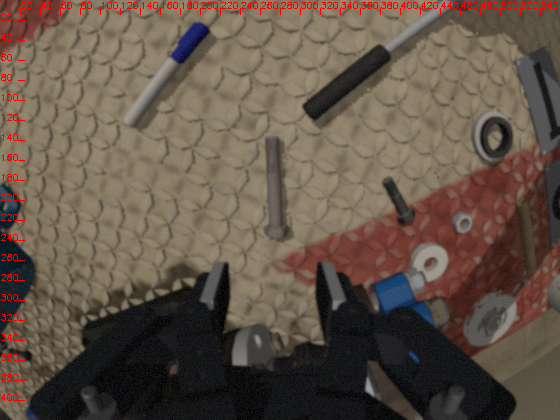

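View pics/w2.png

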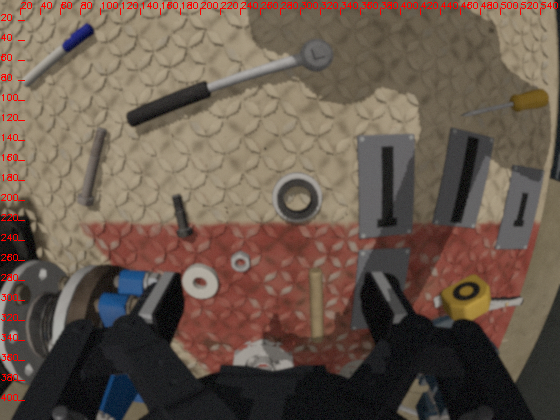

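```bash
cat > obj.py <<'E'
from axis import *
import sys
def meas(nm,fish,box,z,f,tag,res=.0005):
    im=load(nm); x0,x1,y0,y1=box; a=rectify(im,x0,x1,y0,y1,z,res,fish)
    h=cv2.cvtColor(a,cv2.COLOR_BGR2HSV).astype(int); g=cv2.cvtColor(a,cv2.COLOR_BGR2GRAY).astype(int)
    m=f(h,g,a.astype(int)); cv2.imwrite(f"pics/o_{tag}.png",cv2.resize(np.hstack([a,cv2.cvtColor(m.astype(np.uint8)*255,cv2.COLOR_GRAY2BGR)]),None,fx=2,fy=2))
    return m,axisfit(m,x1,y1,res)
E
python3 - <<'E'
from obj import *
from obj import *
im=load("w3"); a=rectify(im,.30,.45,-.33,-.22,.012,.0005,True); h=cv2.cvtColor(a,cv2.COLOR_BGR2HSV)
cv2.imwrite("pics/a.png",cv2.resize(np.hstack([a,cv2.cvtColor(h[...,1],cv2.COLOR_GRAY2BGR),cv2.cvtColor(h[...,0]*5,cv2.COLOR_GRAY2BGR)]),None,fx=1.2,fy=1.2))
E
```

```text
(no output)
```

View pics/a.png

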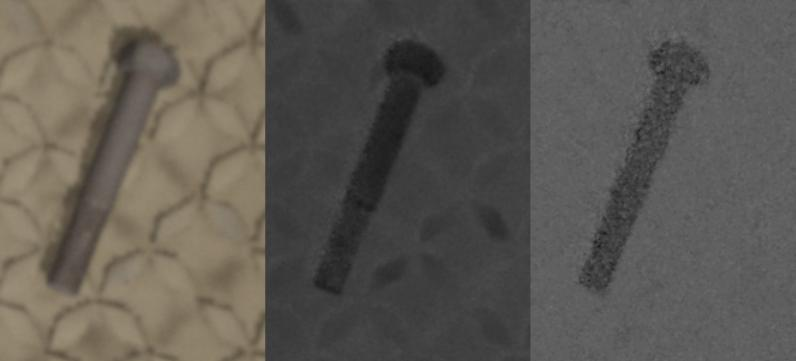

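```bash
python3 - <<'E'
from obj import *
def f(h,g,a):
    hb=cv2.medianBlur(h[...,0].astype(np.uint8),9); return (hb<17)
for nm,fi in (("w3",True),("w2",True),("top0",False)):
    m,r=meas(nm,fi,(.30,.45,-.33,-.22),.012,f,nm); print(nm,r)
# height: triangulate shank ends between w3 & w2 & scene by axis at different z
w3=load("w3");w2=load("w2")
for z in (.002,.012,.022):
    print(z,[meas(nm,True,(.30,.45,-.33,-.22),z,f,"x")[1]["mid"] for nm in ("w3","w2")],meas("top0",False,(.30,.45,-.33,-.22),z,f,"x")[1]["mid"])
im=[cv2.imread(f"pics/o_{n}.png") for n in ("w3","w2","top0")]
cv2.imwrite("pics/a.png",cv2.resize(np.hstack(im),None,fx=.3,fy=.3))
E
```

```text
w3 {'mid': array([ 0.3805, -0.2651]), 'len': np.float64(0.1108), 'yaw': -21.35, 'wid': (np.float64(0.0136), np.float64(0.0256))}
w2 {'mid': array([ 0.3805, -0.2642]), 'len': np.float64(0.1116), 'yaw': -22.65, 'wid': (np.float64(0.014), np.float64(0.025))}
top0 {'mid': array([ 0.3793, -0.2646]), 'len': np.float64(0.106), 'yaw': -22.29, 'wid': (np.float64(0.0133), np.float64(0.0241))}
0.002 [array([ 0.3829, -0.2661]), array([ 0.382 , -0.2704])] [ 0.3788 -0.2676]
0.012 [array([ 0.3805, -0.2651]), array([ 0.3805, -0.2642])] [ 0.3793 -0.2646]
0.022 [array([ 0.3782, -0.2641]), array([ 0.3788, -0.258 ])] [ 0.38   -0.2616]
```

View pics/a.png

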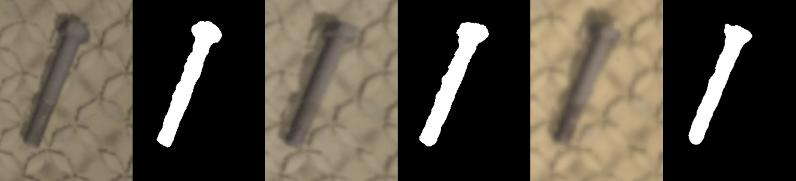

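Request:
step_arm(increments="0.07 -0.03 0.8 0 0 -0.35;0 0 1 0 0 0;0 0 1 0 0 0;0 0 1 0 0 0;0 0 1 0 0 0;0 0 1 0 0 0;0 0 1 0 0 0;0 0 0.6 0 0 0;0 0 0.2 0 0 0;0 0 0.2 0 0 0;0 0 0 0 0 0;0 0 0 0 0 0", fingers=0)

```text
t: 5.47
tool_pos: [0.3804, -0.2664, 0.0077]
tool_rot: [2.604, 1.754, 0.001]
contact_force: [-0.5, 0.1, 1.1]
opening: 0.0425
```

```bash
python3 shot.py w4
```

```text
t 5.5167 pos [ 0.3805 -0.2666  0.0078] psi 67.92 tz [ 0.002  -0.0019 -1.    ] op 0.042658323732876 F [ 0.32  0.81 -0.4 ] q [-0.77 -0.07  2.14 -0.    1.07 -1.96] err-check eye [-0.      0.0001 -0.    ]
```

View pics/w4.png

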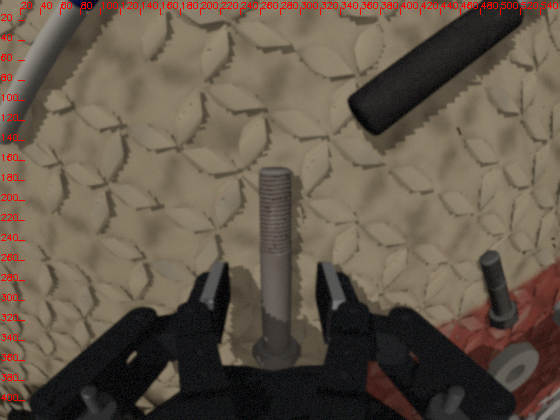

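Request:
step_arm(increments="0 0 0.12 0 0 0;0 0 0 0 0 0;0 0 0 0 0 0;0 0 0 0 0 0;0 0 0 0 0 0;0 0 0 0 0 0", fingers=-1, newtons=60)

```text
t: 6.02
tool_pos: [0.3799, -0.2659, 0.004]
tool_rot: [2.605, 1.754, 0.001]
contact_force: [-0.2, 2.2, 6.7]
opening: 0.0129
```

Request:
step_arm(increments="0 0 0 0 0 0;0 0 -0.4 0 0 0;0 0 -0.8 0 0 0;0 0 -1 0 0 0;0 0 -1 0 0 0;0 0 -1 0 0 0;0 0 0 0 0 0;0 0 0 0 0 0")

```text
t: 6.68
tool_pos: [0.38, -0.2663, 0.1095]
tool_rot: [2.603, 1.753, 0.001]
contact_force: [0.1, 0.6, -2.3]
opening: 0.013
```

```bash
python3 shot.py w5
```

```text
t 6.7333 pos [ 0.379  -0.2654  0.1077] psi 67.89 tz [-6.e-04  3.e-04 -1.e+00] op 0.012469991053849003 F [ 0.23  0.09 -3.07] q [-0.77 -0.24  2.1  -0.    1.28 -1.96] err-check eye [ 0.0006 -0.0006  0.0017]
```

View pics/w5.png

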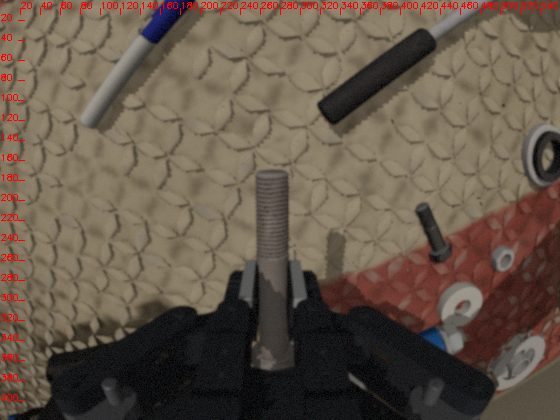

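```bash
python3 - <<'E'
from m import *
for n,px,dz in (("w4",(275,168),.012-.0078+.008),("w5",(271.5,171),.016)):
    im=load(n); T=R.from_rotvec(im["tr"])
    # tool offset from image's eye to avoid lag
    Rt=T; tp=im["eye"]-Rt.apply([-0.0008,-0.08105,-0.14237])
    p=onz(im,*px,tp[2]+dz,True); print(n,T.inv().apply(p-tp).round(4))
E
```

```text
w4 [ 0.0004 -0.0579 -0.0123]
w5 [-0.0012 -0.0568 -0.016 ]
```

```bash
python3 - <<'E'
from m import *
a=load("w5"); crop(a,220,150,340,400,3,"pics/c5.png",10)
b=load("w4"); crop(b,220,150,340,400,3,"pics/c4.png",10)
i=cv2.imread("pics/c5.png"); j=cv2.imread("pics/c4.png"); cv2.imwrite("pics/c.png",cv2.resize(np.hstack([j,i]),None,fx=.8,fy=.8))
E
```

```text
(no output)
```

View pics/c.png

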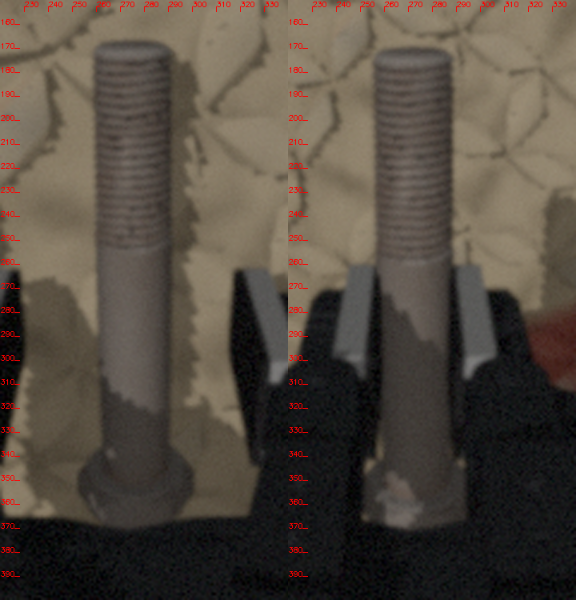

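Request:
step_arm(increments="0 0 0 0 0 -0.954;0 0 0 0 0 -0.954;0 0 0 0 0 -0.954;0 0 0 0 0 -0.954;0 0 0 0 0 -0.954;0.96 0.167 0 0 0 0;0.96 0.167 0 0 0 0;0.96 0.167 0 0 0 0;0.96 0.167 0 0 0 0;0.96 0.167 0 0 0 0;0.96 0.167 0 0 0 0;0.96 0.167 0 0 0 0")

```text
t: 7.73
tool_pos: [0.3914, -0.0939, 0.1055]
tool_rot: [-2.115, -2.317, 0.003]
contact_force: [0.2, -0.6, -1.5]
opening: 0.013
```

Request:
step_arm(increments="0.96 0.167 0 0 0 0;0.96 0.167 0 0 0 0;0.96 0.167 0 0 0 0;0.96 0.167 0 0 0 0;0.96 0.167 0 0 0 0;0.96 0.167 0 0 0 0;0.96 0.167 0 0 0 0;0.96 0.167 0 0 0 0;0.96 0.167 0 0 0 0;0 0 0 0 0 0;0 0 0 0 0 0;0 0 0 0 0 0")

```text
t: 8.73
tool_pos: [0.4097, 0.1223, 0.1064]
tool_rot: [-2.116, -2.319, 0.005]
contact_force: [0.8, -1.0, -2.0]
opening: 0.0128
```

```bash
python3 shot.py w6
```

```text
t 8.7833 pos [0.41   0.1221 0.1068] psi 95.19 tz [-2.7e-03 -8.0e-04 -1.0e+00] op 0.012692074993018217 F [-0.15 -0.14 -1.45] q [ 0.12 -0.34  2.18 -0.    1.3  -1.55] err-check eye [-0.0005  0.001  -0.0002]
```

View pics/w6.png

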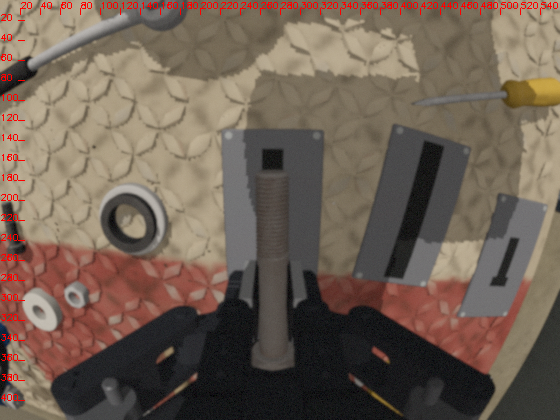

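Request:
step_arm(increments="0 0.06 0.8 0 0 0;0 0 1 0 0 0;0 0 1 0 0 0;0 0 0.6 0 0 0;0 0 0.3 0 0 0;0 0 0.1 0 0 0;0 0 0 0 0 0;0 0 0 0 0 0")

```text
t: 9.45
tool_pos: [0.4135, 0.1227, 0.0143]
tool_rot: [2.118, 2.319, 0.002]
contact_force: [0.5, 0.5, -1.9]
opening: 0.0132
```

```bash
python3 shot.py w7; python3 - <<'E'
from m import *
a=load("w7"); crop(a,170,60,370,320,3,"pics/c7.png",10)
im=load("w7"); T=R.from_rotvec(im["tr"])
for z in (.005,.009): print(onz(im,*(proj(im,[.4103-.053*.996,.1221-.053*.0906,z],True)),z,True), proj(im,[.4103-.053*.996,.1221-.053*.0906,z],True))
E
```

```text
t 9.5 pos [0.4138 0.1229 0.0147] psi 95.2 tz [ 2.6e-03  3.0e-04 -1.0e+00] op 0.01300862808138871 F [-0.37 -0.39 -1.73] q [ 0.12 -0.18  2.22 -0.    1.09 -1.55] err-check eye [-0.0004  0.0007 -0.0001]
[0.357512  0.1172982 0.005    ] (np.float64(271.55828101960094), np.float64(163.5212167616421))
[0.357512  0.1172982 0.009    ] (np.float64(271.5406477630423), np.float64(164.94720983663436))
```

View pics/c7.png

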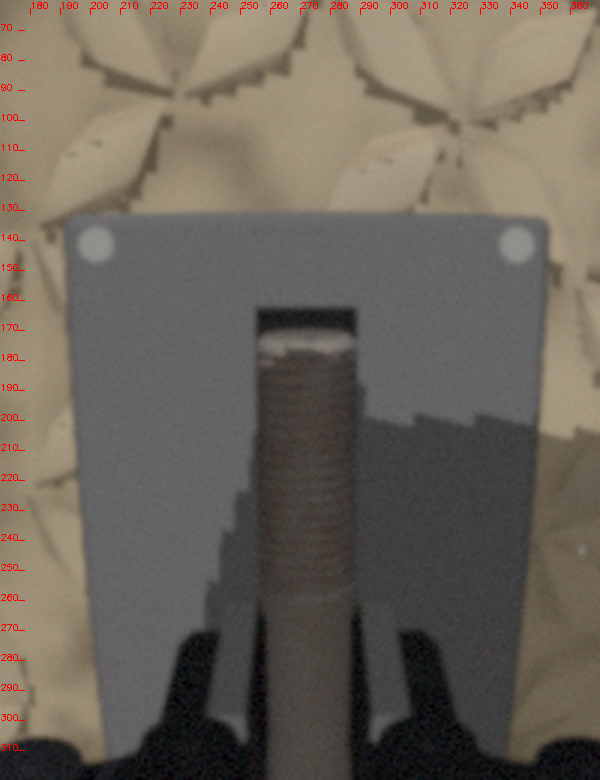

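```bash
python3 - <<'E'
from m import *
im=load("w7")
for v,z in ((163,.005),(169,.0147),(169,.012)): print(onz(im,271.5,v,z,True))
E
```

```text
[0.35726562 0.11724857 0.005     ]
[0.35835974 0.11736792 0.0147    ]
[0.35885484 0.11740628 0.012     ]
```

Request:
step_arm(increments="0 -0.05 0.1 0 0 0;0 0 0.08 0 0 0;0 0 0 0 0 0;0 0 0 0 0 0;0 0 0 0 0 0")

```text
t: 9.92
tool_pos: [0.4116, 0.1229, 0.0091]
tool_rot: [2.117, 2.32, 0.001]
contact_force: [0.9, -1.0, -0.8]
opening: 0.0135
```

```bash
python3 shot.py w8; python3 - <<'E'
from m import *
a=load("w8"); crop(a,170,130,370,200,3,"pics/c8.png",10)
E
```

```text
t 9.9667 pos [0.4116 0.1229 0.0091] psi 95.23 tz [ 8.e-04  0.e+00 -1.e+00] op 0.012786837215961352 F [-0.14 -0.47 -1.59] q [ 0.12 -0.17  2.23 -0.    1.08 -1.55] err-check eye [-0.0003  0.0008  0.0001]
```

View pics/c8.png

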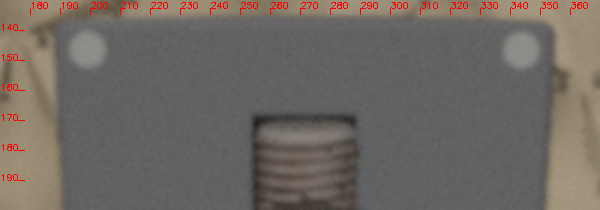

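Request:
step_arm(increments="0 0 0.04 0 0 0;0 0 0 0 0 0;0 0 0 0 0 0")

```text
t: 10.22
tool_pos: [0.4117, 0.1229, 0.0089]
tool_rot: [-2.118, -2.321, 0.0]
contact_force: [-3.1, 0.5, 7.5]
opening: 0.0126
```

Request:
step_arm(increments="0 0 0 0 0 0;0 0 0 0 0 0;0 0 0 0 0 0;0 0 0 0 0 0;0 0 -0.4 0 0 0;0 0 -1 0 0 0;0 0 -1 0 0 0;0 0 -1 0 0 0;0 0 -1 0 0 0;0 0 -0.6 0 0 0;0 0 0 0 0 0", fingers=0)

```text
t: 11.13
tool_pos: [0.4141, 0.1232, 0.1379]
tool_rot: [2.114, 2.316, 0.011]
contact_force: [-0.1, 0.9, 1.0]
opening: 0.0428
```

```bash
python3 shot.py w9; python3 - <<'E'
from m import *
crop(load("w9"),150,60,400,310,3,"pics/c9.png",10)
E
```

```text
t 11.1833 pos [0.4128 0.123  0.1353] psi 95.23 tz [ 5.1e-03  6.0e-04 -1.0e+00] op 0.042865067392340465 F [0.17 0.37 0.33] q [ 0.12 -0.37  2.15  0.    1.36 -1.55] err-check eye [0.0005 0.0009 0.0024]
```

View pics/c9.png

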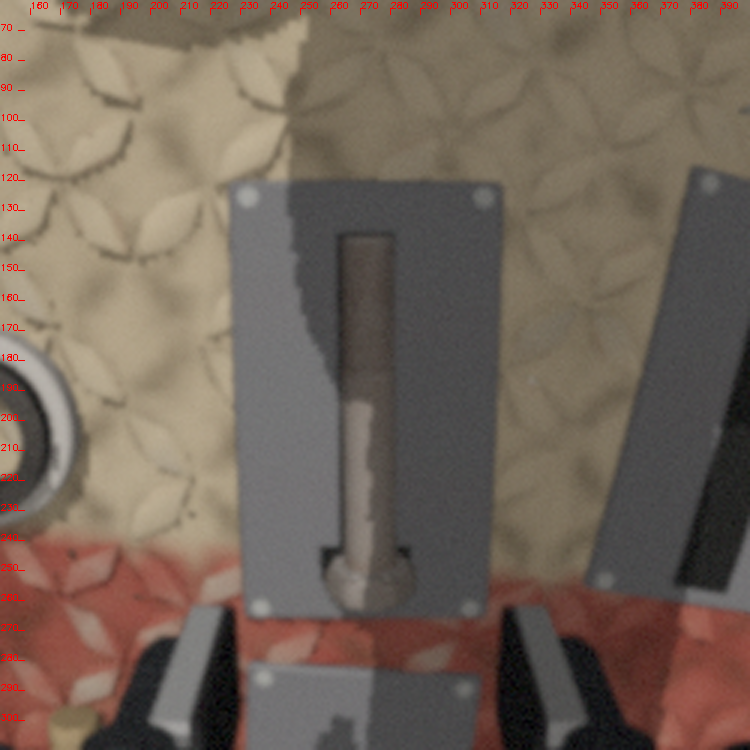

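```bash
python3 - <<'E'
from obj import *
def f(h,g,a):
    gb=cv2.GaussianBlur(g.astype(np.uint8),(5,5),0).astype(int); return gb<(50 if FI else 62)
ims=[]
for nm,FI in (("w3",True),("w2",True),("w5",True),("top0",False)):
    for z in (.0105,):
        m,r=meas(nm,FI,(.41,.50,-.18,-.10),z,f,nm); print(nm,r)
    ims.append(cv2.imread(f"pics/o_{nm}.png"))
cv2.imwrite("pics/a.png",cv2.resize(np.vstack([np.hstack(ims[:2]),np.hstack(ims[2:])]),None,fx=.6,fy=.6))
E
```

```text
w3 {'mid': array([ 0.4442, -0.1467]), 'len': np.float64(0.0424), 'yaw': -177.15, 'wid': (np.float64(0.0046), np.float64(0.01))}
w2 {'mid': array([ 0.43  , -0.1434]), 'len': np.float64(0.0164), 'yaw': 7.33, 'wid': (np.float64(0.0077), np.float64(0.0082))}
w5 {'mid': array([ 0.4439, -0.1469]), 'len': np.float64(0.0441), 'yaw': -176.61, 'wid': (np.float64(0.006), np.float64(0.0111))}
top0 {'mid': array([ 0.4634, -0.1359]), 'len': np.float64(0.032), 'yaw': 17.38, 'wid': (np.float64(0.0042), np.float64(0.0111))}
```

View pics/a.png

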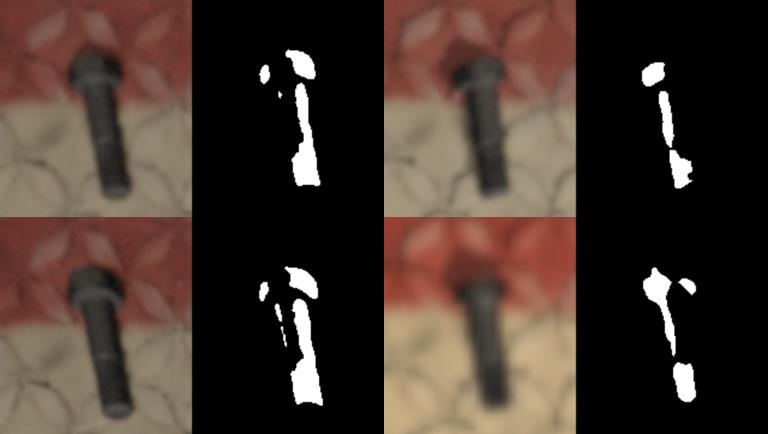

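```bash
python3 - <<'E'
from obj import *
def f(h,g,a):
    gb=cv2.GaussianBlur(g.astype(np.uint8),(5,5),0).astype(int); chroma=cv2.GaussianBlur((a.max(2)-a.min(2)).astype(np.uint8),(7,7),0)
    return (gb<95)&(chroma<CT)
ims=[]
for nm,FI,CT in (("w3",True,19),("w2",True,19),("w5",True,17),("top0",False,26)):
    for z in (.0005,.0105,.0205):
        m,r=meas(nm,FI,(.41,.50,-.18,-.10),z,f,nm); print(nm,z,r)
    ims.append(cv2.imread(f"pics/o_{nm}.png"))
cv2.imwrite("pics/a.png",cv2.resize(np.vstack([np.hstack(ims[:2]),np.hstack(ims[2:])]),None,fx=.6,fy=.6))
E
```

```text
w3 0.0005 {'mid': array([ 0.4516, -0.1408]), 'len': np.float64(0.0626), 'yaw': 10.33, 'wid': (np.float64(0.0123), np.float64(0.0211))}
w3 0.0105 {'mid': array([ 0.4473, -0.1436]), 'len': np.float64(0.0608), 'yaw': 10.38, 'wid': (np.float64(0.0119), np.float64(0.0205))}
w3 0.0205 {'mid': array([ 0.4431, -0.1463]), 'len': np.float64(0.0591), 'yaw': 10.21, 'wid': (np.float64(0.0114), np.float64(0.0196))}
w2 0.0005 {'mid': array([ 0.4504, -0.1449]), 'len': np.float64(0.0578), 'yaw': 8.16, 'wid': (np.float64(0.0123), np.float64(0.0199))}
w2 0.0105 {'mid': array([ 0.4469, -0.1419]), 'len': np.float64(0.0566), 'yaw': 8.01, 'wid': (np.float64(0.0121), np.float64(0.0194))}
w2 0.0205 {'mid': array([ 0.4436, -0.1388]), 'len': np.float64(0.055), 'yaw': 8.22, 'wid': (np.float64(0.0119), np.float64(0.019))}
w5 0.0005 {'mid': array([ 0.4535, -0.1399]), 'len': np.float64(0.0663), 'yaw': 10.58, 'wid': (np.float64(0.0127), np.float64(0.0223))}
w5 0.0105 {'mid': array([ 0.4476, -0.1438]), 'len': np.float64(0.0638), 'yaw': 10.53, 'wid': (np.float64(0.0123), np.float64(0.0212))}
w5 0.0205 {'mid': array([ 0.4415, -0.1476]), 'len': np.float64(0.0611), 'yaw': 10.54, 'wid': (np.float64(0.0117), np.float64(0.0204))}
top0 0.0005 {'mid': array([ 0.4474, -0.1447]), 'len': np.float64(0.053), 'yaw': 8.87, 'wid': (np.float64(0.0109), np.float64(0.0164))}
top0 0.0105 {'mid': array([ 0.4474, -0.1427]), 'len': np.float64(0.0524), 'yaw': 8.8, 'wid': (np.float64(0.0108), np.float64(0.0163))}
top0 0.0205 {'mid': array([ 0.4472, -0.1408]), 'len': np.float64(0.052), 'yaw': 8.87, 'wid': (np.float64(0.0108), np.float64(0.0159))}
```

View pics/a.png

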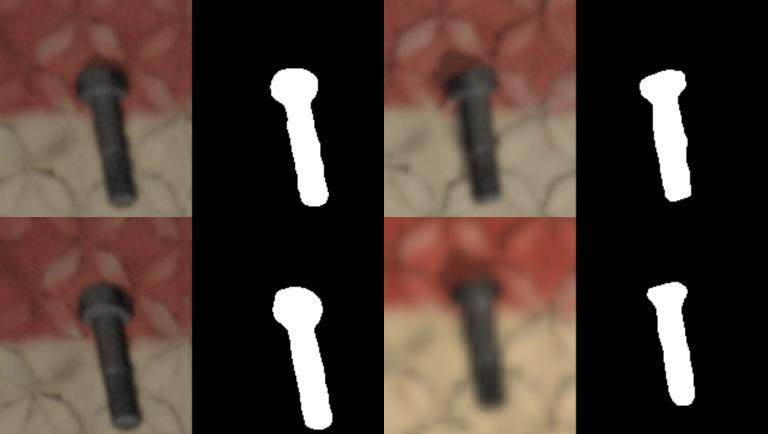

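Request:
step_arm(increments="0 0 0 0 0 -0.63;-0.974 -0.052 0 0 0 0;-0.974 -0.052 0 0 0 0;-0.974 -0.052 0 0 0 0;-0.974 -0.052 0 0 0 0;-0.974 -0.052 0 0 0 0;-0.974 -0.052 0 0 0 0;-0.974 -0.052 0 0 0 0;-0.974 -0.052 0 0 0 0;-0.974 -0.052 0 0 0 0;-0.974 -0.052 0 0 0 0;-0.974 -0.052 0 0 0 0")

```text
t: 12.18
tool_pos: [0.4371, -0.1447, 0.1308]
tool_rot: [-2.042, -2.383, 0.001]
contact_force: [0.2, 0.5, -0.1]
opening: 0.0425
```

Request:
step_arm(increments="0 0 0 0 0 0;0 0 0 0 0 0;0 0 0 0 0 0")

```text
t: 12.43
tool_pos: [0.4374, -0.1433, 0.1314]
tool_rot: [-2.042, -2.384, 0.001]
contact_force: [-0.3, -0.2, 0.3]
opening: 0.0423
```

```bash
python3 shot.py w10; python3 - <<'E'
from obj import *
def f(h,g,a):
    gb=cv2.GaussianBlur(g.astype(np.uint8),(5,5),0).astype(int); chroma=cv2.GaussianBlur((a.max(2)-a.min(2)).astype(np.uint8),(7,7),0)
    return (gb<95)&(chroma<19)
print(meas("w10",True,(.41,.50,-.18,-.10),.0105,f,"w10")[1])
E
```

```text
t 12.4833 pos [ 0.4375 -0.1431  0.1316] psi 98.87 tz [-0.0019  0.0013 -1.    ] op 0.042670485831674036 F [0.36 0.25 0.51] q [-0.48 -0.27  2.08  0.    1.33 -2.2 ] err-check eye [-0.0004  0.0006 -0.0001]
{'mid': array([ 0.4473, -0.1429]), 'len': np.float64(0.0589), 'yaw': 9.43, 'wid': (np.float64(0.0119), np.float64(0.021))}
```

View pics/w10.png

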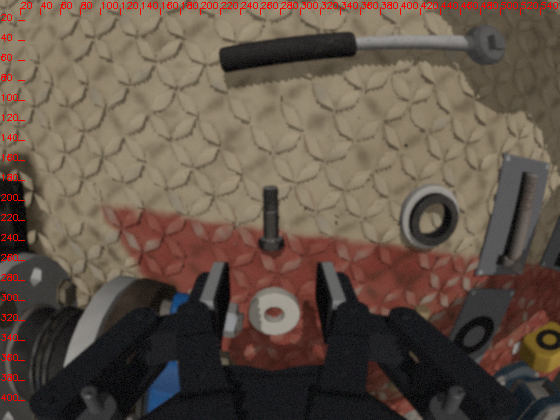

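View pics/o_w10.png

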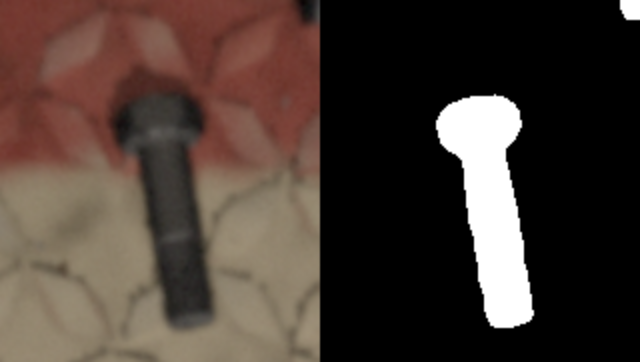

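Request:
step_arm(increments="-0.05 0.09 0.5 0 0 0;0 0 1 0 0 0;0 0 1 0 0 0;0 0 1 0 0 0;0 0 0.8 0 0 0;0 0 0.4 0 0 0;0 0 0.2 0 0 0;0 0 0.1 0 0 0;0 0 0 0 0 0;0 0 0 0 0 0")

```text
t: 13.32
tool_pos: [0.4417, -0.1453, 0.009]
tool_rot: [2.042, 2.385, 0.001]
contact_force: [0.4, -0.4, 0.1]
opening: 0.0428
```

```bash
python3 shot.py w11
```

```text
t 13.3667 pos [ 0.4418 -0.1454  0.0092] psi 98.84 tz [ 0.0024 -0.0012 -1.    ] op 0.04307646261016888 F [-0.02  0.02  0.43] q [-0.48 -0.08  2.14  0.    1.07 -2.2 ] err-check eye [-0.0004  0.001   0.    ]
```

View pics/w11.png

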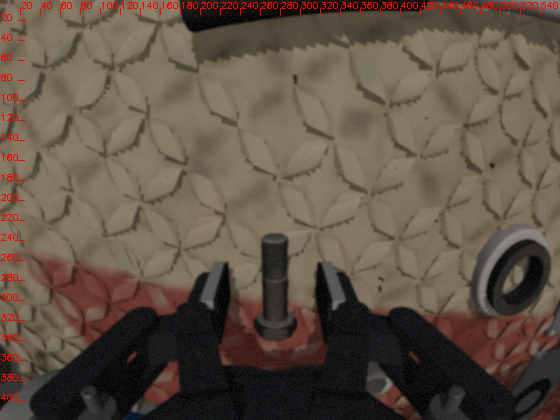

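Request:
step_arm(increments="0 0 0.12 0 0 0;0 0 0.08 0 0 0;0 0 0 0 0 0;0 0 0 0 0 0;0 0 0 0 0 0;0 0 0 0 0 0;0 0 0 0 0 0;0 0 0 0 0 0", fingers=-1)

```text
t: 14.03
tool_pos: [0.4409, -0.1451, 0.003]
tool_rot: [2.043, 2.386, 0.0]
contact_force: [-1.2, 0.5, 3.1]
opening: 0.0109
```

Request:
step_arm(increments="0 0 0 0 0 0;0 0 -0.4 0 0 0;0 0 -0.8 0 0 0;0 0 -1 0 0 0;0 0 -1 0 0 0;0 0 -0.8 0 0 0;0 0 0 0 0 0;0 0 0 0 0 0;0 0 0 0 0 0")

```text
t: 14.78
tool_pos: [0.4398, -0.1445, 0.1017]
tool_rot: [-2.043, -2.384, 0.001]
contact_force: [-0.7, 0.2, -1.5]
opening: 0.0111
```

```bash
python3 shot.py w12;python3 - <<'E'
from m import *
crop(load("w12"),200,200,350,400,3,"pics/c12.png",10)
E
```

```text
t 14.8333 pos [ 0.4395 -0.1443  0.1011] psi 98.84 tz [-0.0028  0.0014 -1.    ] op 0.010699026093930402 F [ 0.43 -0.16 -0.52] q [-0.48 -0.23  2.1  -0.    1.27 -2.2 ] err-check eye [-0.0001  0.0008  0.0007]
```

View pics/c12.png

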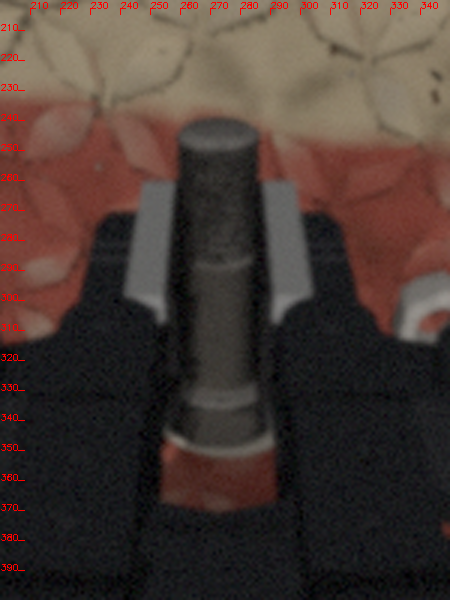

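```bash
python3 - <<'E'
from m import *
im=load("w12"); T=R.from_rotvec(im["tr"]); tp=im["eye"]-T.apply([-0.0008,-0.08105,-0.14237])
for v,dz in ((238.5,0),(250,.014)): print(T.inv().apply(onz(im,270,v,tp[2]+dz,True)-tp).round(4))
E
```

```text
[-0.002  -0.0217  0.0001]
[-0.0019 -0.0221 -0.0139]
```

Request:
step_arm(increments="0 0 0 0 0 0.98;0 0 0 0 0 0.98;0.971 -0.054 0 0 0 0;0.971 -0.054 0 0 0 0;0.971 -0.054 0 0 0 0;0.971 -0.054 0 0 0 0;0.971 -0.054 0 0 0 0;0.971 -0.054 0 0 0 0;0.971 -0.054 0 0 0 0;0.971 -0.054 0 0 0 0;0.971 -0.054 0 0 0 0;0.971 -0.054 0 0 0 0")

```text
t: 15.83
tool_pos: [0.4358, 0.0993, 0.1008]
tool_rot: [-2.266, -2.173, 0.004]
contact_force: [0.9, -0.5, -0.7]
opening: 0.0109
```

Request:
step_arm(increments="0.971 -0.054 0 0 0 0;0.971 -0.054 0 0 0 0;0.971 -0.054 0 0 0 0;0.971 -0.054 0 0 0 0;0.971 -0.054 0 0 0 0;0.971 -0.054 0 0 0 0;0.971 -0.054 0 0 0 0;0.971 -0.054 0 0 0 0;0.971 -0.054 0 0 0 0;0.971 -0.054 0 0 0 0;0.971 -0.054 0 0 0 0;0 0 0 0 0 0")

```text
t: 16.83
tool_pos: [0.4323, 0.3682, 0.1008]
tool_rot: [-2.263, -2.177, 0.003]
contact_force: [0.4, -1.0, -0.8]
opening: 0.0107
```

Request:
step_arm(increments="0 0 0.5 0 0 0;0 0 1 0 0 0;0 0 1 0 0 0;0 0 0.6 0 0 0;0 0 0.3 0 0 0;0 0 0 0 0 0;0 0 0 0 0 0;0 0 0 0 0 0")

```text
t: 17.5
tool_pos: [0.4344, 0.3656, 0.0187]
tool_rot: [2.268, 2.174, 0.002]
contact_force: [0.6, -0.8, 0.0]
opening: 0.0109
```

```bash
python3 shot.py w13; python3 - <<'E'
from m import *
im=load("w13"); crop(im,150,100,400,350,3,"pics/c13.png",10)
d=np.array([np.cos(np.radians(-2.4)),np.sin(np.radians(-2.4))])
for s in (-.0275,.0275): print(proj(im,[*(np.array([.4386,.366])+s*d),.005],True))
for w in (.011,-.011):print(proj(im,[*(np.array([.4386,.366])+.02*d+w*np.array([-d[1],d[0]])),.005],True))
E
```

```text
t 17.55 pos [0.4347 0.366  0.0192] psi 87.59 tz [ 0.0021  0.0013 -1.    ] op 0.010506158952800946 F [ 0.03 -0.51 -1.4 ] q [ 0.57  0.15  1.89 -0.    1.1  -0.96] err-check eye [-0.0003  0.0004 -0.0003]
(np.float64(273.6644667687912), np.float64(225.81208024004508))
(np.float64(273.60842849986284), np.float64(313.85293497757823))
(np.float64(292.81664900580097), np.float64(303.22059081386215))
(np.float64(254.40979548546906), np.float64(303.3117229618236))
```

View pics/c13.png

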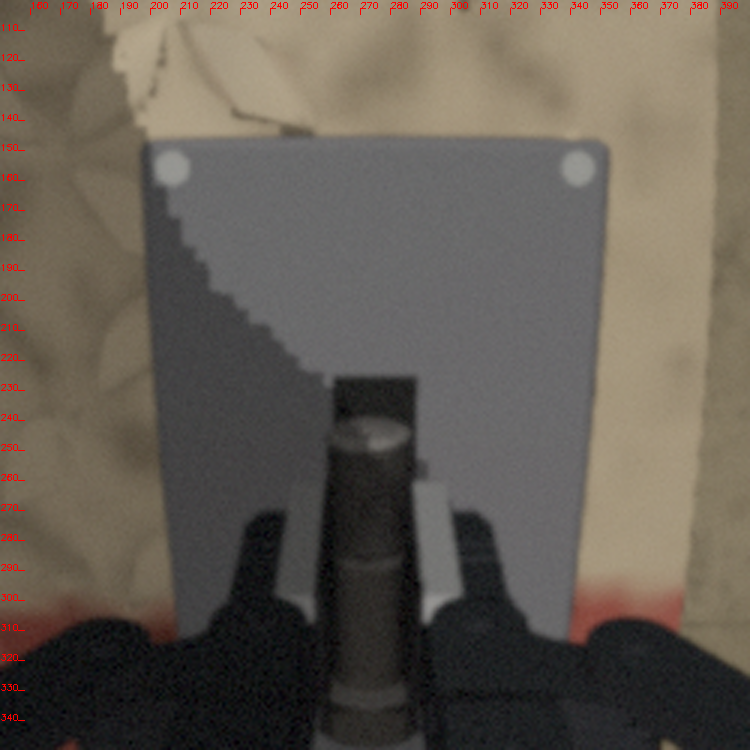

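```bash
python3 - <<'E'
from m import *
im=load("w13")
print(onz(im,270.5,239,.0192,True),onz(im,270.5,250,.0332,True),onz(im,273,225.5,.005,True))
E
```

```text
[0.41242964 0.36552692 0.0192    ] [0.41173098 0.36561305 0.0332    ] [0.41093897 0.36681885 0.005     ]
```

Request:
step_arm(increments="0.04 -0.05 0.2 0 0 0;0 0 0.15 0 0 0;0 0 0.06 0 0 0;0 0 0 0 0 0;0 0 0 0 0 0;0 0 0 0 0 0")

```text
t: 18.05
tool_pos: [0.4326, 0.3669, 0.008]
tool_rot: [-2.267, -2.175, -0.001]
contact_force: [-1.5, -0.2, 4.4]
opening: 0.0108
```

```bash
python3 shot.py w14; python3 - <<'E'
from m import *
im=load("w14"); crop(im,200,200,350,320,5,"pics/c14.png",10)
E
```

```text
t 18.1 pos [0.4326 0.3669 0.0081] psi 87.61 tz [ 3.e-04  3.e-04 -1.e+00] op 0.01096350145108091 F [-2.25 -0.46  4.63] q [ 0.57  0.16  1.9   0.    1.08 -0.96] err-check eye [-0.0002  0.0006  0.0001]
```

View pics/c14.png

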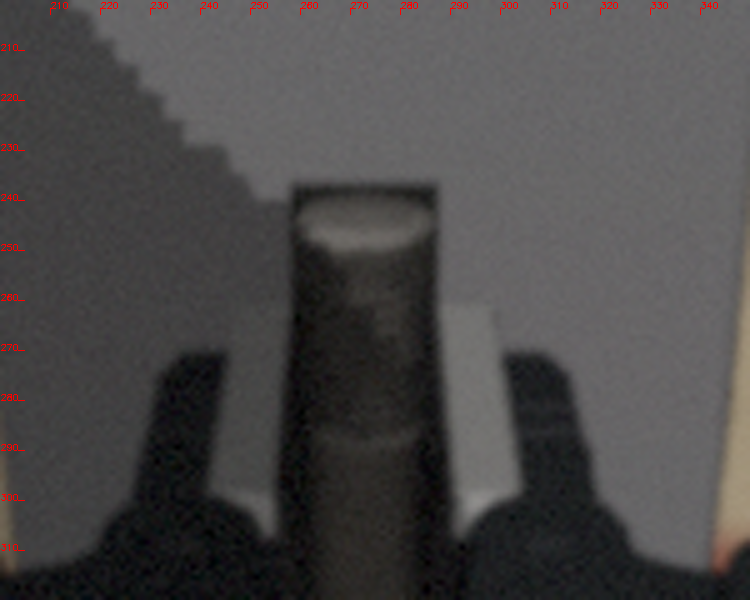

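Request:
step_arm(increments="0 0 0 0 0 0;0 0 0 0 0 0;0 0 0 0 0 0;0 0 0 0 0 0;0 0 -0.4 0 0 0;0 0 -1 0 0 0;0 0 -1 0 0 0;0 0 -1 0 0 0;0 0 -1 0 0 0;0 0 -0.6 0 0 0;0 0 0 0 0 0;0 0 0 0 0 0", fingers=0)

```text
t: 19.1
tool_pos: [0.4331, 0.367, 0.1339]
tool_rot: [2.267, 2.174, 0.004]
contact_force: [-0.7, 0.2, -0.3]
opening: 0.0427
```

```bash
python3 shot.py w15; python3 - <<'E'
from m import *
im=load("w15"); crop(im,180,120,380,320,4,"pics/c15.png",10)
from obj import *
import pads
for nm in ("w1","w2"):
  def f(h,g,a):
    hb=cv2.medianBlur(h[...,0].astype(np.uint8),9); sb=cv2.GaussianBlur(h[...,1].astype(np.uint8),(5,5),0);return (hb>12)&(hb<40)
  for z in (.0,.0095,.019):
    try: print(nm,z,meas(nm,True,(.51,.66,.005,.07),z,f,nm)[1])
    except Exception as e: print(e)
for z in (0,.0095,.019): print("top",meas("top0",False,(.51,.66,.005,.07),z,f,"top0")[1])
v=[cv2.imread(f"pics/o_{n}.png") for n in ("w1","w2","top0")]; cv2.imwrite("pics/a.png",cv2.resize(np.hstack(v),None,fx=.5,fy=.5))
E
```

```text
t 19.15 pos [0.4322 0.3664 0.1322] psi 87.61 tz [-3.e-04 -2.e-04 -1.e+00] op 0.043017417565941 F [-0.08 -0.24 -1.05] q [ 0.57 -0.    1.84 -0.    1.31 -0.96] err-check eye [0.0004 0.0009 0.0017]
w1 0.0 {'mid': array([0.5712, 0.0301]), 'len': np.float64(0.094), 'yaw': -177.63, 'wid': (np.float64(0.0221), np.float64(0.0241))}
w1 0.0095 {'mid': array([0.5654, 0.0352]), 'len': np.float64(0.0914), 'yaw': -177.67, 'wid': (np.float64(0.0216), np.float64(0.0231))}
w1 0.019 {'mid': array([0.5599, 0.0403]), 'len': np.float64(0.0894), 'yaw': -177.55, 'wid': (np.float64(0.0208), np.float64(0.0226))}
w2 0.0 {'mid': array([0.5924, 0.0394]), 'len': np.float64(0.1371), 'yaw': 5.01, 'wid': (np.float64(0.0186), np.float64(0.0202))}
w2 0.0095 {'mid': array([0.5858, 0.0379]), 'len': np.float64(0.1338), 'yaw': 4.98, 'wid': (np.float64(0.0181), np.float64(0.0197))}
w2 0.019 {'mid': array([0.5792, 0.0363]), 'len': np.float64(0.1307), 'yaw': 5.04, 'wid': (np.float64(0.0177), np.float64(0.0192))}
top {'mid': array([0.587 , 0.0373]), 'len': np.float64(0.1288), 'yaw': 4.87, 'wid': (np.float64(0.0186), np.float64(0.0192))}
top {'mid': array([0.5855, 0.0375]), 'len': np.float64(0.1277), 'yaw': 4.88, 'wid': (np.float64(0.0182), np.float64(0.0192))}
top {'mid': array([0.5842, 0.0377]), 'len': np.float64(0.1263), 'yaw': 4.83, 'wid': (np.float64(0.0182), np.float64(0.0191))}
```

View pics/c15.png

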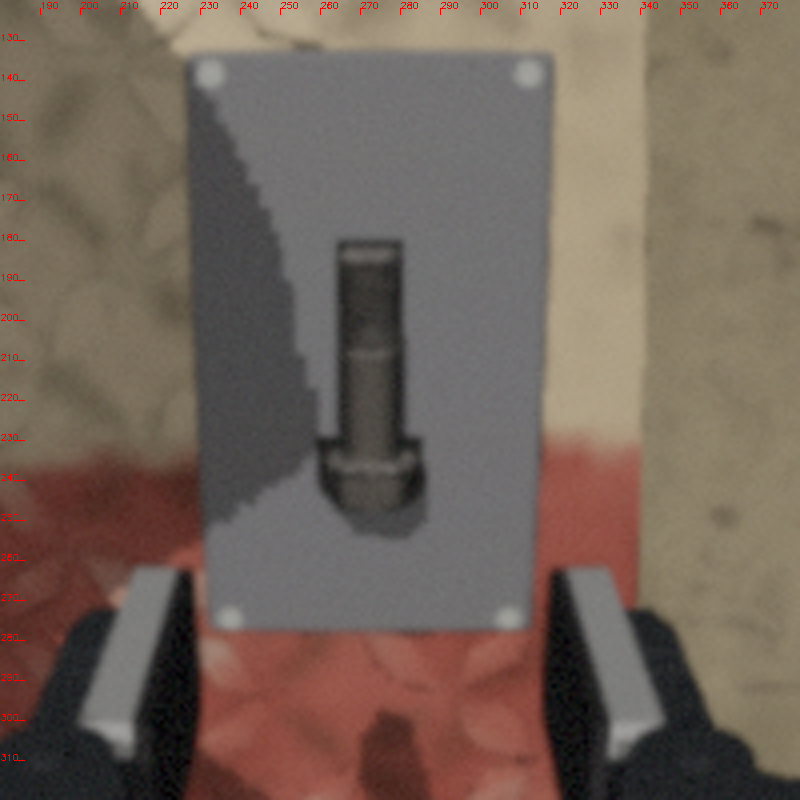

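View pics/a.png

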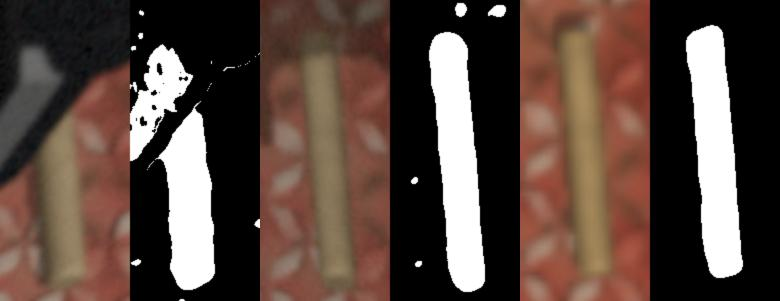

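Request:
step_arm(increments="0 0 0 0 0 -0.63;0 0 0 0 0 -0.64;-0.936 -0.08 0 0 0 0;-0.936 -0.08 0 0 0 0;-0.936 -0.08 0 0 0 0;-0.936 -0.08 0 0 0 0;-0.936 -0.08 0 0 0 0;-0.936 -0.08 0 0 0 0;-0.936 -0.08 0 0 0 0;-0.936 -0.08 0 0 0 0;-0.936 -0.08 0 0 0 0;-0.936 -0.08 0 0 0 0")

```text
t: 20.15
tool_pos: [0.4309, 0.1305, 0.1303]
tool_rot: [-2.123, -2.312, 0.005]
contact_force: [-0.0, 0.2, -0.4]
opening: 0.0428
```

Request:
step_arm(increments="-0.936 -0.08 0 0 0 0;-0.936 -0.08 0 0 0 0;-0.936 -0.08 0 0 0 0;-0.936 -0.08 0 0 0 0;-0.074 0.869 0 0 0 0;-0.074 0.869 0 0 0 0;-0.074 0.869 0 0 0 0;-0.074 0.869 0 0 0 0;-0.074 0.869 0 0 0 0;-0.074 0.869 0 0 0 0;0 0 0 0 0 0;0 0 0 0 0 0")

```text
t: 21.15
tool_pos: [0.5624, 0.0379, 0.1302]
tool_rot: [-2.123, -2.311, 0.004]
contact_force: [-0.4, -0.7, 0.1]
opening: 0.0426
```

```bash
cat > dr.py <<'E'
from obj import *
def f(h,g,a):
    hb=cv2.medianBlur(h[...,0].astype(np.uint8),9); return (hb>12)&(hb<40)
if __name__=="__main__":
    for z in (0,.0095,.019): print(meas(sys.argv[1],True,(.50,.66,.0,.08),z,f,sys.argv[1])[1])
E
python3 shot.py w16; python3 dr.py w16
```

```text
t 21.2 pos [0.5618 0.038  0.1304] psi 94.88 tz [-4.2e-03  3.0e-04 -1.0e+00] op 0.042631101558876096 F [-0.05  0.32  0.09] q [-0.06 -0.01  1.85 -0.    1.31 -1.72] err-check eye [ 0.0003  0.0007 -0.0001]
{'mid': array([0.5903, 0.0381]), 'len': np.float64(0.1345), 'yaw': 4.87, 'wid': (np.float64(0.0191), np.float64(0.0202))}
{'mid': array([0.5866, 0.0379]), 'len': np.float64(0.1298), 'yaw': 4.86, 'wid': (np.float64(0.0183), np.float64(0.0196))}
{'mid': array([0.5826, 0.0376]), 'len': np.float64(0.1249), 'yaw': 4.81, 'wid': (np.float64(0.0177), np.float64(0.0187))}
```

View pics/w16.png

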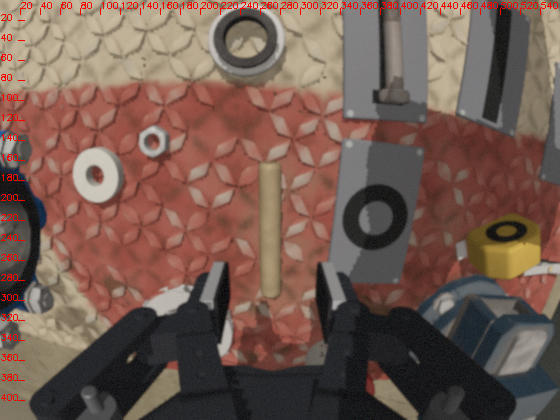

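View pics/o_w16.png

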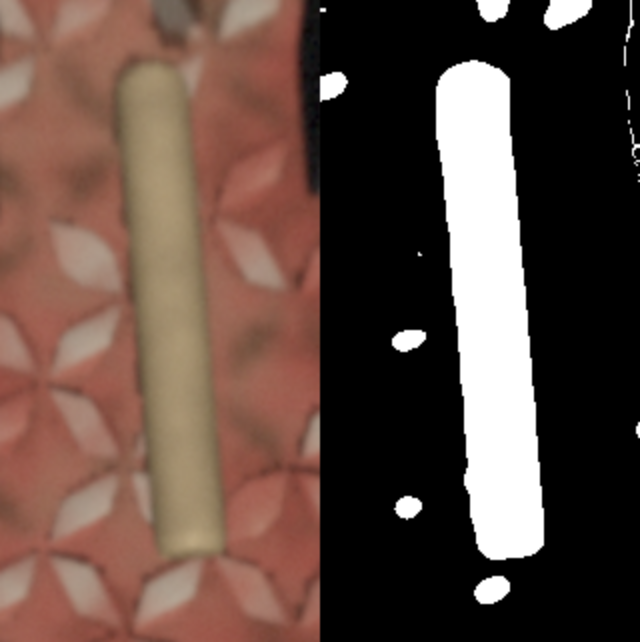

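Request:
step_arm(increments="-0.08 0.72 0 0 0 0;0 0 0.6 0 0 0;0 0 1 0 0 0;0 0 1 0 0 0;0 0 1 0 0 0;0 0 0.8 0 0 0;0 0 0.4 0 0 0;0 0 0.1 0 0 0;0 0 0 0 0 0;0 0 0 0 0 0;0 0 0 0 0 0")

```text
t: 22.12
tool_pos: [0.5827, 0.0373, 0.0119]
tool_rot: [2.123, 2.312, 0.003]
contact_force: [-0.0, 0.6, -0.0]
opening: 0.0425
```

```bash
python3 shot.py w17; python3 - <<'E'
from m import *
im=load("w17")
d=np.array([np.cos(np.radians(4.9)),np.sin(np.radians(4.9))])
c=np.array([.585,.0377])-.061*d
print(proj(im,[*c,.0],True),proj(im,[*c,.019],True))
E
```

```text
t 22.1667 pos [0.5827 0.0373 0.0119] psi 94.88 tz [ 3.1e-03 -2.0e-04 -1.0e+00] op 0.04262145831338717 F [-0.58  0.3  -0.19] q [-0.06  0.19  1.86 -0.    1.09 -1.72] err-check eye [-0.0003  0.0008  0.0002]
(np.float64(272.5562054227272), np.float64(157.6972754125041)) (np.float64(272.5791583833521), np.float64(164.35655572221407))
```

View pics/w17.png

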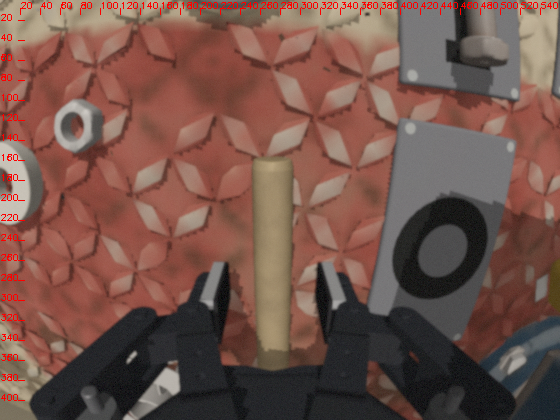

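Request:
step_arm(increments="0 0 0.15 0 0 0;0 0 0.12 0 0 0;0 0 0 0 0 0;0 0 0 0 0 0;0 0 0 0 0 0")

```text
t: 22.58
tool_pos: [0.5813, 0.0374, 0.0032]
tool_rot: [-2.125, -2.314, 0.0]
contact_force: [-0.2, 0.6, 0.6]
opening: 0.0428
```

Request:
step_arm(increments="0 0 0 0 0 0;0 0 0 0 0 0;0 0 0 0 0 0;0 0 0 0 0 0;0 0 0 0 0 0;0 0 0 0 0 0", fingers=-1, newtons=70)

```text
t: 23.08
tool_pos: [0.5817, 0.0373, 0.0037]
tool_rot: [2.124, 2.314, 0.0]
contact_force: [0.3, -1.2, 2.9]
opening: 0.0171
```

Request:
step_arm(increments="0 0 0 0 0 0;0 0 -0.4 0 0 0;0 0 -0.8 0 0 0;0 0 -1 0 0 0;0 0 -1 0 0 0;0 0 -0.8 0 0 0;0 0 0 0 0 0;0 0 0 0 0 0;0 0 0 0 0 0")

```text
t: 23.83
tool_pos: [0.5799, 0.0375, 0.1013]
tool_rot: [-2.123, -2.312, 0.003]
contact_force: [0.3, 0.3, -3.4]
opening: 0.0175
```

```bash
python3 shot.py w18;python3 - <<'E'
from m import *
crop(load("w18"),200,140,350,400,3,"pics/c18.png",10)
E
```

```text
t 23.8833 pos [0.5795 0.0376 0.1006] psi 94.88 tz [-4.5e-03  4.0e-04 -1.0e+00] op 0.017306238962666406 F [ 0.29  0.41 -4.47] q [-0.06  0.07  1.82  0.    1.25 -1.72] err-check eye [-0.      0.0008  0.0007]
```

View pics/c18.png

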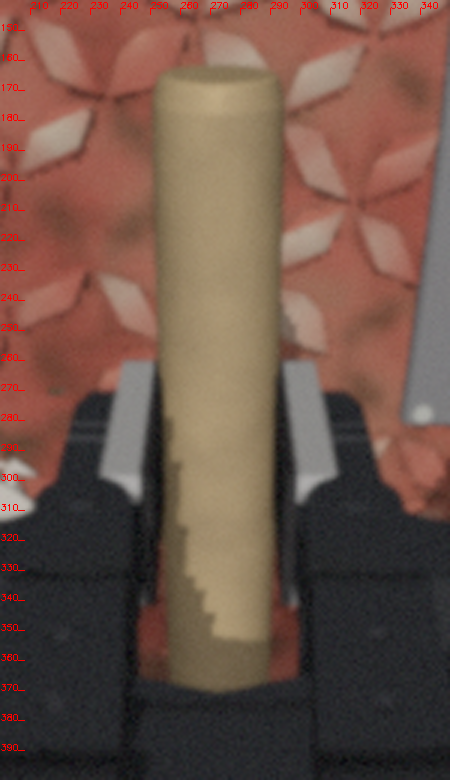

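Request:
step_arm(increments="0 0 0 0 0 0.91;0 0 0 0 0 0.92;0.74 -0.821 0 0 0 0;0.74 -0.821 0 0 0 0;0.74 -0.821 0 0 0 0;0.74 -0.821 0 0 0 0;0.74 -0.821 0 0 0 0;0.74 -0.821 0 0 0 0;0.74 -0.821 0 0 0 0;0.74 -0.821 0 0 0 0;0.74 -0.821 0 0 0 0;0.74 -0.821 0 0 0 0")

```text
t: 24.88
tool_pos: [0.3927, 0.2418, 0.101]
tool_rot: [-2.327, -2.109, 0.006]
contact_force: [-0.3, -0.7, -3.0]
opening: 0.0174
```

Request:
step_arm(increments="0 0 0 0 0 0;0 0 0.5 0 0 0;0 0 1 0 0 0;0 0 1 0 0 0;0 0 0.6 0 0 0;0 0 0.1 0 0 0;0 0 0 0 0 0;0 0 0 0 0 0;0 0 0 0 0 0")

```text
t: 25.63
tool_pos: [0.3962, 0.2419, 0.0245]
tool_rot: [2.327, 2.11, 0.003]
contact_force: [0.1, -0.4, -3.4]
opening: 0.0172
```

```bash
python3 shot.py w19; python3 - <<'E'
from m import *
im=load("w19"); crop(im,170,90,370,340,3,"pics/c19.png",10)
d=np.array([np.cos(np.radians(-5.6)),np.sin(np.radians(-5.6))])
print(proj(im,[*(np.array([.3972,.2413])-.0615*d),.005],True))
E
```

```text
t 25.6833 pos [0.3964 0.2419 0.0247] psi 84.39 tz [ 0.0025  0.001  -1.    ] op 0.01723093980152726 F [ 0.17  0.15 -3.55] q [ 0.39 -0.11  2.14 -0.    1.11 -1.09] err-check eye [-0.0002  0.0004 -0.    ]
(np.float64(271.8223383164497), np.float64(151.80655644901552))
```

View pics/c19.png

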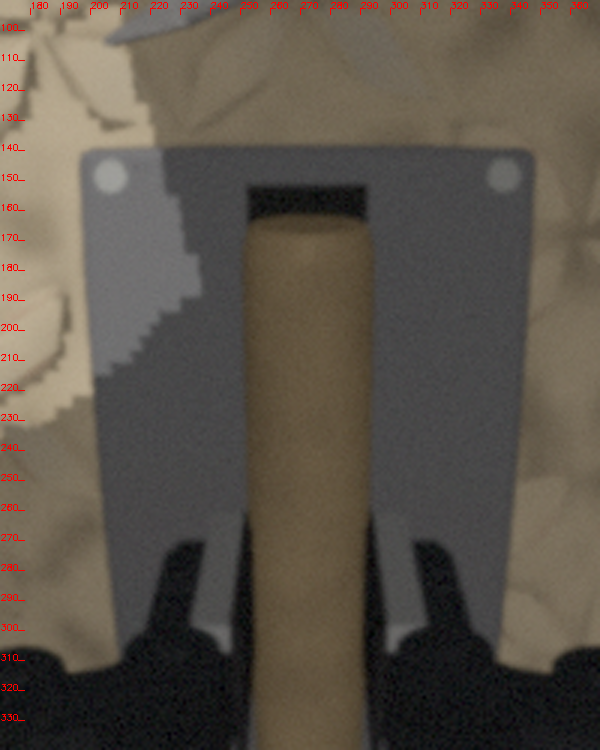

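```bash
python3 - <<'E'
from m import *
im=load("w19")
print(onz(im,271,162,.0212,True),onz(im,270.5,152,.005,True))
E
```

```text
[0.33850594 0.24667944 0.0212    ] [0.33602552 0.24663519 0.005     ]
```

Request:
step_arm(increments="0 -0.05 0.3 0 0 0;0 0 0.15 0 0 0;0 0 0 0 0 0;0 0 0 0 0 0;0 0 0 0 0 0")

```text
t: 26.1
tool_pos: [0.3939, 0.2417, 0.012]
tool_rot: [2.327, 2.11, -0.0]
contact_force: [-0.8, 0.4, -3.5]
opening: 0.0176
```

```bash
python3 shot.py w20; python3 - <<'E'
from m import *
im=load("w20"); crop(im,200,130,350,230,5,"pics/c20.png",10)
E
```

```text
t 26.15 pos [0.394  0.2417 0.0122] psi 84.4 tz [ 3.e-04  1.e-04 -1.e+00] op 0.01700064668487537 F [ 0.28 -0.26 -3.86] q [ 0.39 -0.09  2.15 -0.    1.08 -1.08] err-check eye [-0.0002  0.0005  0.    ]
```

View pics/c20.png

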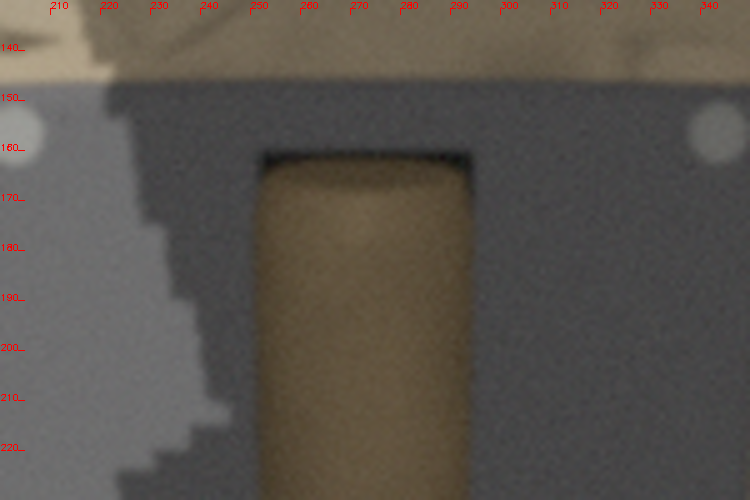

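Well aligned. Lower the last ~4 mm, release, lift.

Request:
step_arm(increments="0 0 0.1 0 0 0;0 0 0.05 0 0 0;0 0 0 0 0 0;0 0 0 0 0 0;0 0 0 0 0 0")

```text
t: 26.57
tool_pos: [0.3942, 0.2418, 0.0086]
tool_rot: [2.327, 2.11, 0.001]
contact_force: [-0.8, -1.2, 0.6]
opening: 0.0167
```

Request:
step_arm(increments="0 0 0 0 0 0;0 0 0 0 0 0;0 0 0 0 0 0;0 0 0 0 0 0;0 0 -0.4 0 0 0;0 0 -1 0 0 0;0 0 -1 0 0 0;0 0 -1 0 0 0;0 0 -1 0 0 0;0 0 -0.6 0 0 0;0 0 0 0 0 0;0 0 0 0 0 0", fingers=0)

```text
t: 27.57
tool_pos: [0.3946, 0.242, 0.1347]
tool_rot: [2.327, 2.11, 0.004]
contact_force: [-0.2, 0.7, -0.1]
opening: 0.0432
```

```bash
python3 shot.py w21; python3 - <<'E'
from m import *
im=load("w21"); crop(im,150,80,400,330,3,"pics/c21.png",10)
# ring: white outer from w2,w3, top
def ring(nm,fi,z,box=(.38,.47,-.045,.05)):
    im=load(nm); a=rectify(im,box[0],box[1],box[2],box[3],z,.0005,fi)
    ch=cv2.GaussianBlur((a.max(2).astype(int)-a.min(2)).astype(np.uint8),(7,7),0); m=ch<(17 if fi else 24)
    cv2.imwrite(f"pics/r_{nm}.png",np.hstack([a,cv2.cvtColor(m.astype(np.uint8)*255,cv2.COLOR_GRAY2BGR)]))
    for b in blob(m,box[1],box[3],.0005):
        if b["size"][0]>.04: print(nm,z,b)
for z in (.0,.006,.012):
    ring("w2",True,z); ring("w10",True,z); ring("top0",False,z)
cv2.imwrite("pics/a.png",cv2.resize(np.vstack([cv2.imread(f"pics/r_{n}.png") for n in ("w2","w10","top0")]),None,fx=1,fy=1))
E
```

```text
t 27.6167 pos [0.3936 0.2416 0.133 ] psi 84.4 tz [-2.e-04 -1.e-04 -1.e+00] op 0.04231558268069192 F [ 0.17 -0.33 -0.61] q [ 0.39 -0.27  2.08 -0.    1.33 -1.08] err-check eye [0.0005 0.0007 0.0016]
w2 0.0 {'c': array([0.426, 0.006]), 'size': array([0.062, 0.063]), 'yaw': 0.0, 'cen': array([0.4263, 0.0057])}
w10 0.0 {'c': array([0.426 , 0.0095]), 'size': array([0.064, 0.066]), 'yaw': -90.0, 'cen': array([0.4258, 0.0094])}
top0 0.0 {'c': array([0.4251, 0.0041]), 'size': array([0.0585, 0.0601]), 'yaw': 18.44, 'cen': array([0.4249, 0.0045])}
w2 0.006 {'c': array([0.4245, 0.0055]), 'size': array([0.061, 0.062]), 'yaw': 0.0, 'cen': array([0.4246, 0.0053])}
w10 0.006 {'c': array([0.4248, 0.0057]), 'size': array([0.0625, 0.0645]), 'yaw': -90.0, 'cen': array([0.4243, 0.0057])}
top0 0.006 {'c': array([0.4251, 0.0044]), 'size': array([0.0582, 0.0599]), 'yaw': 18.43, 'cen': array([0.4249, 0.0048])}
w2 0.012 {'c': array([0.4228, 0.0046]), 'size': array([0.0594, 0.0618]), 'yaw': 21.8, 'cen': array([0.423 , 0.0048])}
w10 0.012 {'c': array([0.423, 0.002]), 'size': array([0.061, 0.063]), 'yaw': -90.0, 'cen': array([0.4228, 0.0021])}
top0 0.012 {'c': array([0.4252, 0.0047]), 'size': array([0.0579, 0.0596]), 'yaw': 18.43, 'cen': array([0.425 , 0.0051])}
```

View pics/c21.png

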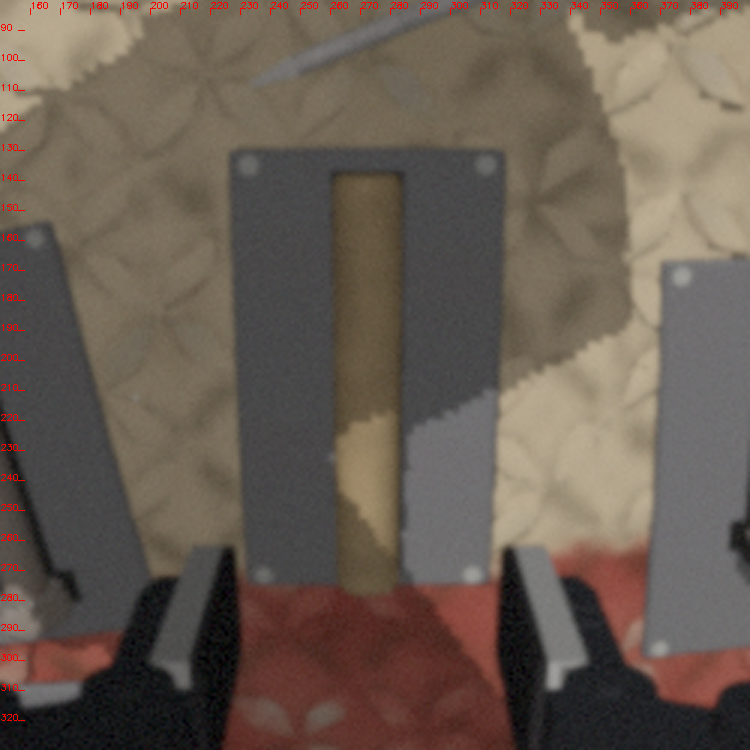

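View pics/a.png

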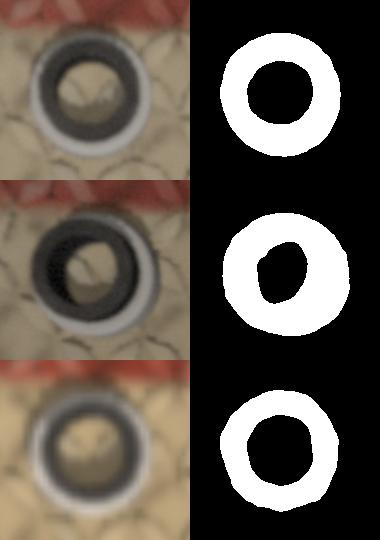

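Request:
step_arm(increments="0 0 0 0 0 -0.98;-0.946 0.122 0 0 0 0;-0.946 0.122 0 0 0 0;-0.946 0.122 0 0 0 0;-0.946 0.122 0 0 0 0;-0.946 0.122 0 0 0 0;-0.946 0.122 0 0 0 0;-0.946 0.122 0 0 0 0;-0.946 0.122 0 0 0 0;-0.946 0.122 0 0 0 0;-0.946 0.122 0 0 0 0;0 0 0 0 0 0", fingers=1)

```text
t: 28.62
tool_pos: [0.4236, 0.0025, 0.1314]
tool_rot: [-2.224, -2.216, 0.005]
contact_force: [-0.1, 1.3, -0.1]
opening: 0.0852
```

Request:
step_arm(increments="0 0 0.6 0 0 0;0 0 1 0 0 0;0 0 1 0 0 0;0 0 0.5 0 0 0;0 0 0.3 0 0 0;0 0 0 0 0 0;0 0 0 0 0 0;0 0 0 0 0 0", fingers=0.9)

```text
t: 29.28
tool_pos: [0.4251, 0.0053, 0.0491]
tool_rot: [2.22, 2.221, 0.001]
contact_force: [-0.2, -0.1, 0.8]
opening: 0.0812
```

```bash
python3 shot.py w22
```

```text
t 29.3333 pos [0.4254 0.0052 0.0495] psi 90.02 tz [ 2.1e-03 -3.0e-04 -1.0e+00] op 0.08082059113543204 F [-0.43  0.24  0.01] q [-0.16 -0.26  2.22  0.    1.18 -1.73] err-check eye [-0.0003  0.0007 -0.0001]
```

View pics/w22.png

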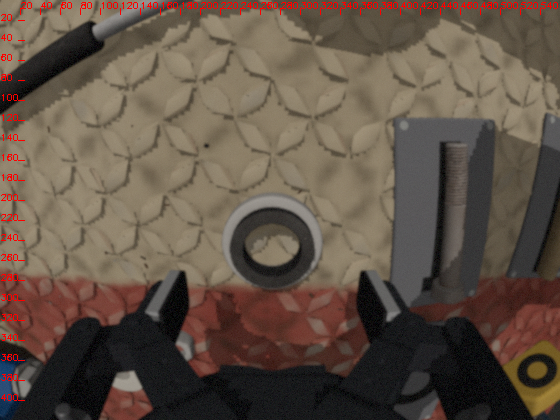

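Request:
step_arm(increments="0 0 0.5 0 0 0;0 0 0.8 0 0 0;0 0 0.4 0 0 0;0 0 0.2 0 0 0;0 0 0 0 0 0;0 0 0 0 0 0;0 0 0 0 0 0")

```text
t: 29.92
tool_pos: [0.4253, 0.0051, 0.0018]
tool_rot: [2.22, 2.221, 0.002]
contact_force: [-1.2, -0.1, -0.5]
opening: 0.0812
```

```bash
python3 shot.py w23
```

```text
t 29.9667 pos [0.4254 0.0051 0.0019] psi 90.01 tz [ 1.9e-03 -3.0e-04 -1.0e+00] op 0.0811034644401971 F [-0.47  0.5   0.76] q [-0.16 -0.17  2.24  0.    1.07 -1.73] err-check eye [-0.0002  0.0007  0.0001]
```

View pics/w23.png

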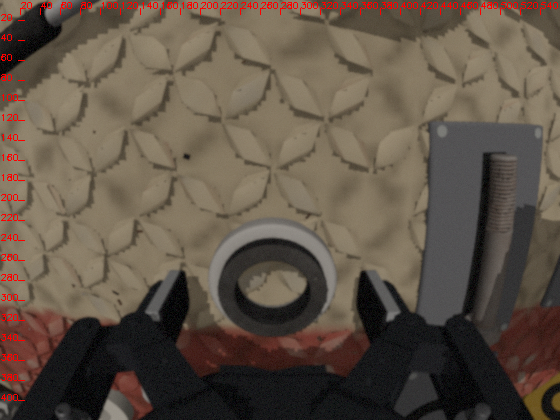

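Request:
step_arm(increments="0 0 0.1 0 0 0;0 0 0.08 0 0 0;0 0 0 0 0 0;0 0 0 0 0 0;0 0 0 0 0 0")

```text
t: 30.38
tool_pos: [0.4244, 0.0052, -0.0037]
tool_rot: [-2.221, -2.222, 0.0]
contact_force: [-0.5, -0.2, -0.2]
opening: 0.0812
```

Request:
step_arm(increments="0 0 0 0 0 0;0 0 0 0 0 0;0 0 0 0 0 0;0 0 0 0 0 0;0 0 0 0 0 0", fingers=-1, newtons=40)

```text
t: 30.8
tool_pos: [0.4249, 0.0051, -0.003]
tool_rot: [2.221, 2.222, 0.0]
contact_force: [-2.2, 0.2, 5.1]
opening: 0.0594
```

```bash
python3 shot.py w24
```

```text
t 30.85 pos [ 0.4248  0.0051 -0.0031] psi 90.02 tz [ 3.e-04 -2.e-04 -1.e+00] op 0.059187441238740736 F [-3.22 -0.89  6.36] q [-0.16 -0.16  2.24 -0.    1.06 -1.73] err-check eye [-0.0002  0.0007  0.0002]
```

View pics/w24.png

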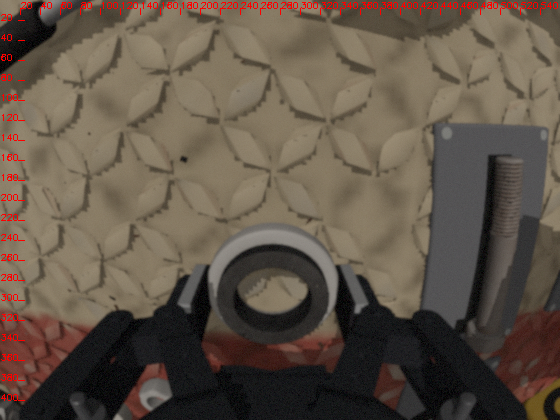

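Request:
step_arm(increments="0 0 0 0 0 0;0 0 -0.3 0 0 0;0 0 -0.7 0 0 0;0 0 -1 0 0 0;0 0 -1 0 0 0;0 0 -0.8 0 0 0;0 0 0 0 0 0;0 0 0 0 0 0;0 0 0 0 0 0")

```text
t: 31.6
tool_pos: [0.4235, 0.0054, 0.0901]
tool_rot: [-2.22, -2.221, 0.002]
contact_force: [-0.2, -0.5, -1.3]
opening: 0.059
```

```bash
python3 shot.py w25; python3 - <<'E'
from pads import *
for nm in ("w16","w10","w2","w17"):
    for b in sil(load(nm),"ringpad",True)[2]:
        if b["size"][0]>.05: print(nm,b)
E
```

```text
t 31.65 pos [0.4231 0.0054 0.0896] psi 90.01 tz [-3.e-03  5.e-04 -1.e+00] op 0.059439889119010485 F [-0.16  0.01 -1.  ] q [-0.16 -0.33  2.2   0.    1.27 -1.73] err-check eye [0.0001 0.0006 0.0006]
w16 {'c': array([0.5643, 0.1318]), 'size': array([0.0615, 0.0615]), 'yaw': -45.0, 'cen': array([0.5645, 0.1317])}
w10 {'c': array([0.5615, 0.1338]), 'size': array([0.0544, 0.0627]), 'yaw': 59.47, 'cen': array([0.5627, 0.1331])}
w17 {'c': array([0.5645, 0.132 ]), 'size': array([0.061, 0.062]), 'yaw': 0.0, 'cen': array([0.5645, 0.1319])}
```

View pics/w25.png

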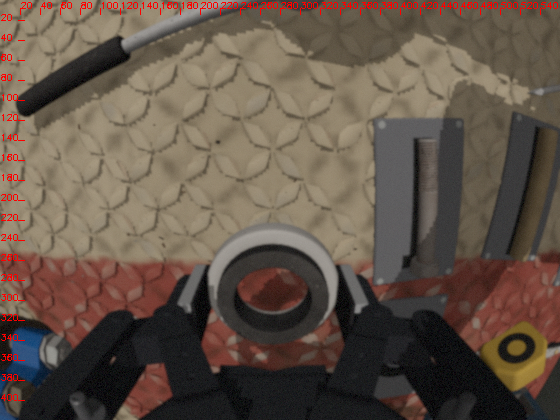

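Request:
step_arm(increments="0.7 0.8 0 0 0 0;0.87 0.97 0 0 0 0;0.87 0.97 0 0 0 0;0.87 0.97 0 0 0 0;0.87 0.97 0 0 0 0;0.87 0.97 0 0 0 0;0 0 0 0 0 0;0 0 0.6 0 0 0;0 0 1 0 0 0;0 0 0.6 0 0 0;0 0 0.2 0 0 0;0 0 0 0 0 0")

```text
t: 32.65
tool_pos: [0.5627, 0.131, 0.0277]
tool_rot: [-2.218, -2.218, 0.008]
contact_force: [-0.1, 1.1, -1.5]
opening: 0.0589
```

Request:
step_arm(increments="0 0 0 0 0 0;0 0 0 0 0 0")

```text
t: 32.82
tool_pos: [0.5664, 0.1314, 0.0322]
tool_rot: [2.221, 2.221, 0.002]
contact_force: [-0.2, 0.5, -1.6]
opening: 0.0595
```

```bash
python3 shot.py w26; python3 - <<'E'
from m import *
im=load("w26"); crop(im,170,160,390,380,3,"pics/c26.png",10)
for r in (.0315,): 
  print([np.round(proj(im,[.5645+a,.1317+b,.005],True),1) for a,b in ((-r,0),(r,0),(0,r),(0,-r))])
E
```

```text
t 32.8667 pos [0.5667 0.1315 0.0326] psi 90.0 tz [ 2.3e-03  2.0e-04 -1.0e+00] op 0.05944162801931438 F [ 1.37 -0.31 -0.61] q [ 0.1   0.15  1.86 -0.    1.13 -1.47] err-check eye [-0.0004  0.0006 -0.0002]
[array([273.1, 199.8]), array([273. , 298.5]), array([327.3, 252.2]), array([218.7, 252.3])]
```

View pics/c26.png

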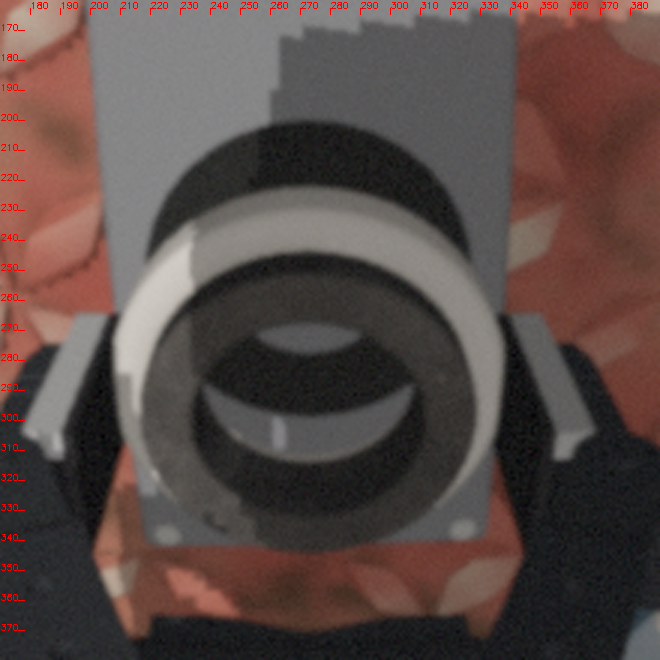

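```bash
python3 - <<'E'
from m import *
im=load("w26")
print(onz(im,272,221,.0356,True),onz(im,273,200,.005,True)); 
# lateral: white extent at 207..335 top-edge of white z=.0476
print(onz(im,206.5,275,.044,True)[1],onz(im,335.5,275,.044,True)[1])
E
```

```text
[0.53434571 0.13114168 0.0356    ] [0.53314019 0.13167183 0.005     ]
0.10073445091733083 0.1605441462665602
```

Request:
step_arm(increments="0.03 -0.03 0.4 0 0 0;0 0 0.4 0 0 0;0 0 0.15 0 0 0;0 0 0 0 0 0;0 0 0 0 0 0;0 0 0 0 0 0")

```text
t: 33.37
tool_pos: [0.565, 0.1322, 0.0076]
tool_rot: [2.221, 2.222, 0.0]
contact_force: [-0.3, -0.1, -0.8]
opening: 0.059
```

```bash
python3 shot.py w27; python3 - <<'E'
from m import *
im=load("w27"); crop(im,170,160,390,380,3,"pics/c27.png",10)
E
```

```text
t 33.4167 pos [0.5652 0.1323 0.0078] psi 90.01 tz [ 6.e-04  1.e-04 -1.e+00] op 0.059120316836730545 F [ 0.35  0.62 -1.48] q [ 0.1   0.19  1.87  0.    1.08 -1.47] err-check eye [-0.0003  0.0006 -0.0001]
```

View pics/c27.png

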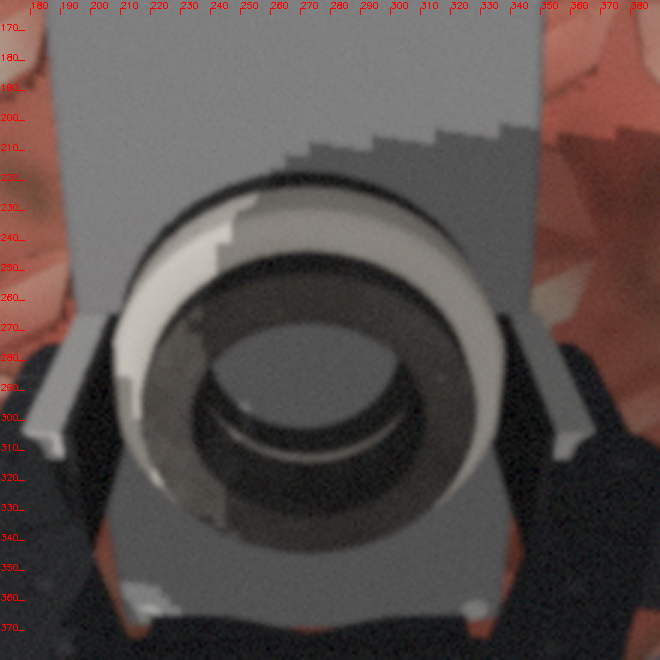

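Nearly concentric; lower the last ~5.5 mm.

Request:
step_arm(increments="0 0 0.12 0 0 0;0 0 0.1 0 0 0;0 0 0 0 0 0;0 0 0 0 0 0;0 0 0 0 0 0")

```text
t: 33.83
tool_pos: [0.5649, 0.1322, 0.0021]
tool_rot: [2.221, 2.222, -0.0]
contact_force: [0.6, 0.1, -1.3]
opening: 0.059
```

```bash
python3 shot.py w28; python3 - <<'E'
from m import *
im=load("w28"); crop(im,170,200,390,380,3,"pics/c28.png",10)
E
```

```text
t 33.8833 pos [0.5649 0.1322 0.002 ] psi 90.02 tz [-1.e-04 -1.e-04 -1.e+00] op 0.05894483065208235 F [-0.04 -1.26 -1.19] q [ 0.1   0.2   1.87 -0.    1.07 -1.47] err-check eye [-0.0001  0.0007  0.0002]
```

View pics/c28.png

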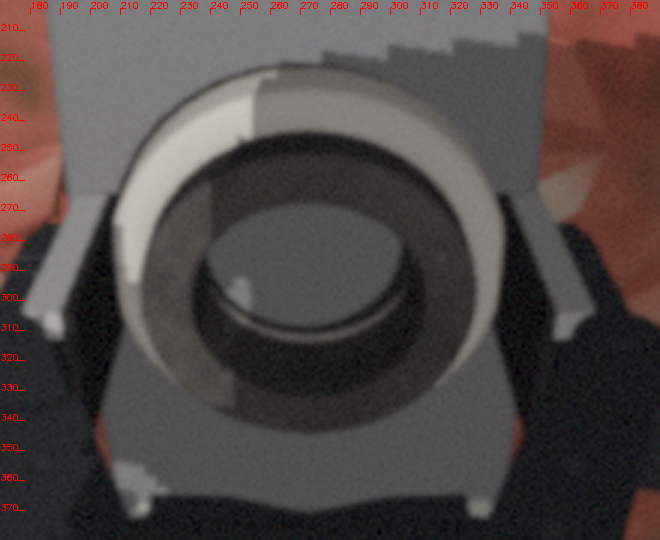

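Request:
step_arm(increments="0 0 0.03 0 0 0;0 0 0 0 0 0;0 0 0 0 0 0")

```text
t: 34.13
tool_pos: [0.5649, 0.1322, 0.002]
tool_rot: [-2.221, -2.222, 0.001]
contact_force: [-3.5, -1.6, 6.3]
opening: 0.0596
```

Request:
step_arm(increments="0 0 0 0 0 0;0 0 0 0 0 0;0 0 0 0 0 0;0 0 0 0 0 0;0 0 0 0 0 0;0 0 -0.3 0 0 0;0 0 -1 0 0 0;0 0 -1 0 0 0;0 0 -1 0 0 0;0 0 -1 0 0 0;0 0 -0.7 0 0 0;0 0 0 0 0 0", fingers=1)

```text
t: 35.13
tool_pos: [0.5682, 0.1326, 0.1323]
tool_rot: [2.217, 2.217, 0.012]
contact_force: [0.8, -0.3, 0.4]
opening: 0.0856
```

Request:
step_arm(increments="0 -0.9 -0.5 0 0 0;0 -1 -0.5 0 0 0;0 -1 -0.5 0 0 0;0 -1 -0.5 0 0 0;0 -1 0 0 0 0;0 -1 0 0 0 0;0 0 0 0 0 0;0 0 0 0 0 0;0 0 0 0 0 0;0 0 0 0 0 0")

```text
t: 35.97
tool_pos: [0.4181, 0.1321, 0.1762]
tool_rot: [-2.222, -2.221, 0.0]
contact_force: [-0.1, -0.2, -0.4]
opening: 0.0851
```

```bash
python3 shot.py w29; python3 - <<'E'
from m import *
from station import ctrl
im=load("w29"); t=ctrl.get_image("top"); np.savez("top1.npz",**t); crop(t,130,150,330,300,4,"pics/t9.png")
def p(c,yaw,L,W,z=.005): pass
# ring: outer white at low z
for nm,fi,z in (("w29",True,.011),("w29",True,.017),("top1",False,.011)):
    i=load(nm); box=(.52,.61,.085,.18); a=rectify(i,*box,z,.0005,fi); g=cv2.cvtColor(a,cv2.COLOR_BGR2GRAY)
    cv2.imwrite(f"pics/rr_{nm}.png",cv2.resize(a,None,fx=3,fy=3))
    ch=a.max(2).astype(int)-a.min(2); 
E
```

```text
t 36.0167 pos [0.4182 0.1321 0.1762] psi 89.99 tz [-3.e-04 -1.e-04 -1.e+00] op 0.08529717135863239 F [ 0.98 -0.01 -0.11] q [ 0.14 -0.38  2.09 -0.    1.43 -1.43] err-check eye [-0.0002  0.0007  0.0001]
```

View pics/w29.png

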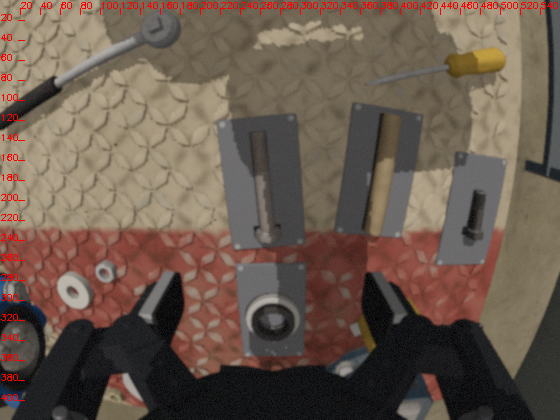

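View pics/t9.png

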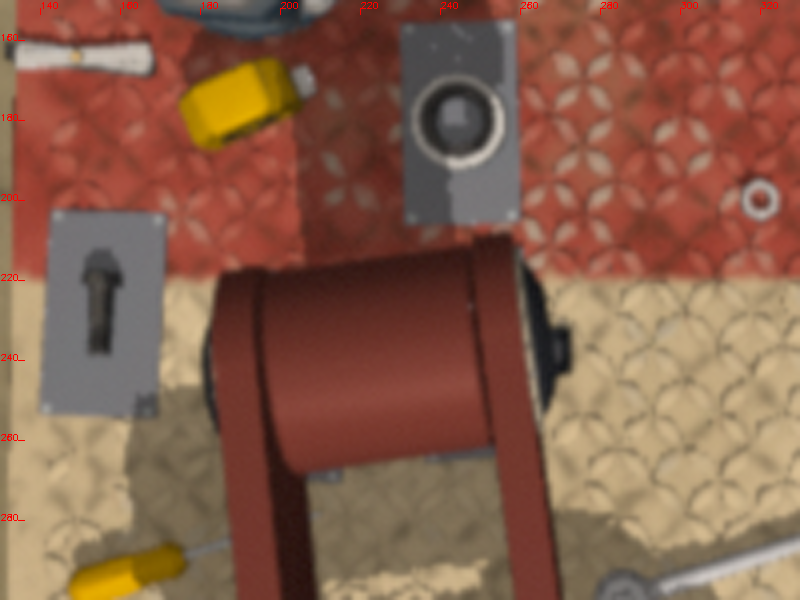

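View pics/rr_w29.png

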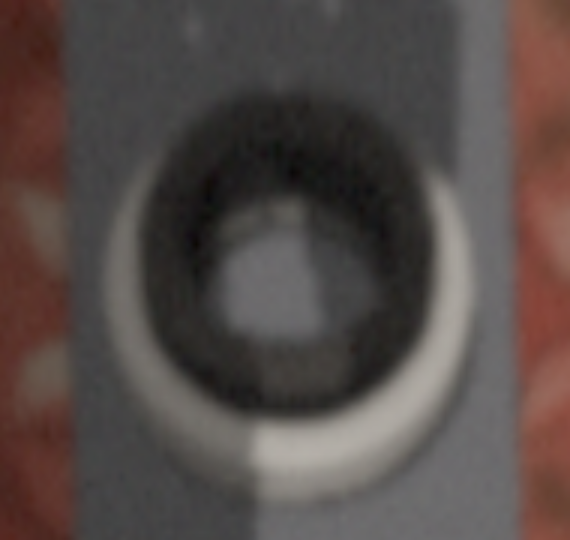

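Request:
step_arm(increments="-1 -0.2 -0.5 0 0 0;-1 -0.2 -0.5 0 0 0;-1 0 0 0 0 0;-1 0 0 0 0 0;-1 0 0 0 0 0;-1 0 0 0 0 0;-1 0 0 0 0 0;-1 0 0 0 0 0;-1 0 0 0 0 0;-0.8 0 0 0 0 0;0 0 0 0 0 0;0 0 0 0 0 0")

```text
t: 37.07
tool_pos: [0.4077, -0.1136, 0.2012]
tool_rot: [-2.223, -2.218, -0.0]
contact_force: [0.1, -0.0, -0.1]
opening: 0.0856
```

```bash
python3 - <<'E'
from obj import *
from station import ctrl
t=ctrl.get_image("top"); np.savez("top2.npz",**t); crop(t,130,150,330,300,4,"pics/t10.png")
t=ctrl.get_image("scene"); np.savez("scene2.npz",**t); crop(t,160,150,360,300,4,"pics/s10.png")
from pads import B
def br(h,g,a): hb=cv2.medianBlur(h[...,0].astype(np.uint8),9); return (hb>12)&(hb<40)&(h[...,1]>60)
print("drift",meas("top2",False,(.33,.465,.20,.28),.0145,br,"fd")[1])
def lb(h,g,a): hb=cv2.medianBlur((a[...,2]-a[...,0]+50).clip(0,255).astype(np.uint8),9); return (hb>54)
print("long",meas("top2",False,(.35,.47,.095,.15),.016,lb,"fl")[1])
def sb(h,g,a): return cv2.GaussianBlur(g.astype(np.uint8),(5,5),0)<80
print("short",meas("top2",False,(.40,.48,.335,.395),.0125,sb,"fs")[1])
im=load("top2"); box=(.52,.61,.085,.18); a=rectify(im,*box,.014,.0005)
cv2.imwrite("pics/fr.png",cv2.resize(a,None,fx=2,fy=2))
v=[cv2.imread(f"pics/{n}.png") for n in ("o_fd","o_fl","o_fs","fr")]; H=max(i.shape[0] for i in v)
cv2.imwrite("pics/a.png",cv2.resize(np.hstack([cv2.copyMakeBorder(i,0,H-i.shape[0],0,0,0) for i in v]),(800,300)))
E
```

```text
drift {'mid': array([0.3966, 0.2407]), 'len': np.float64(0.1241), 'yaw': -5.53, 'wid': (np.float64(0.0192), np.float64(0.0197))}
long {'mid': array([0.4102, 0.1225]), 'len': np.float64(0.1092), 'yaw': 5.91, 'wid': (np.float64(0.0162), np.float64(0.0262))}
short {'mid': array([0.4393, 0.3657]), 'len': np.float64(0.068), 'yaw': 5.0, 'wid': (np.float64(0.0257), np.float64(0.0483))}
```

View pics/t10.png

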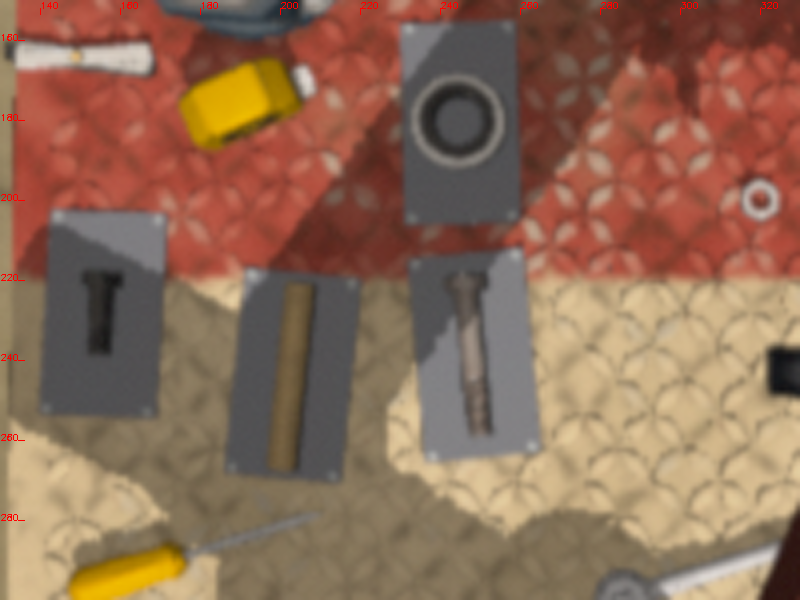

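View pics/a.png

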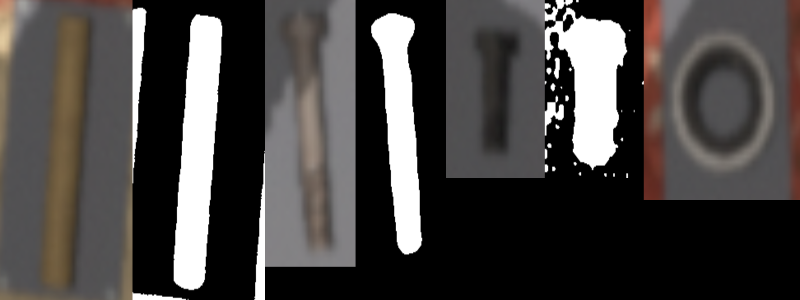

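View pics/s10.png

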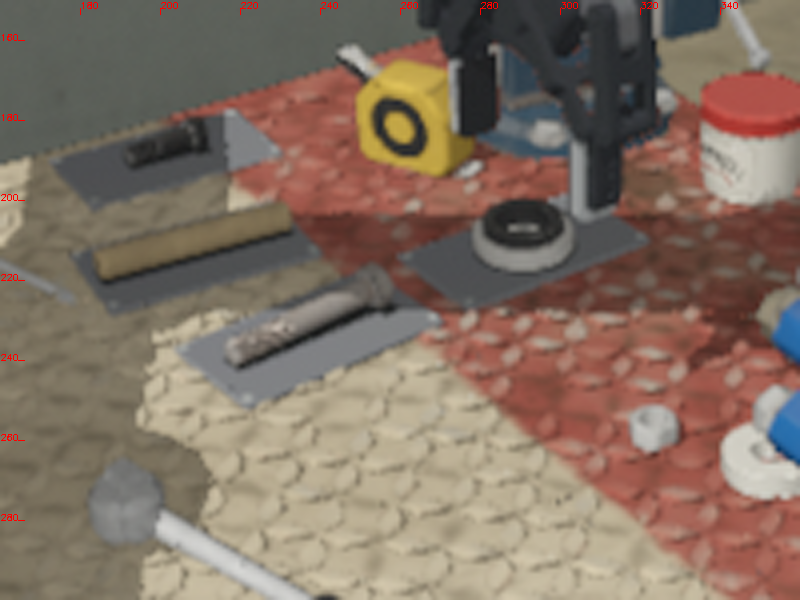

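```bash
python3 - <<'E'
from obj import *
def sb(h,g,a): return cv2.GaussianBlur(g.astype(np.uint8),(5,5),0)<55
print("short",meas("top2",False,(.40,.48,.335,.395),.0125,sb,"fs")[1])
im=load("top2"); box=(.52,.61,.09,.172); a=rectify(im,*box,.014,.0005); g=cv2.cvtColor(a,cv2.COLOR_BGR2GRAY)
hsv=cv2.cvtColor(a,cv2.COLOR_BGR2HSV)
for b in blob((g>100)&(hsv[...,1]<70),box[1],box[3],.0005): print("ring",b)
from station import ctrl
ctrl.finish_job()
E
```

```text
short {'mid': array([0.4391, 0.3643]), 'len': np.float64(0.0536), 'yaw': -1.96, 'wid': (np.float64(0.0151), np.float64(0.0251))}
ring {'c': array([0.5642, 0.1322]), 'size': array([0.0615, 0.0615]), 'yaw': 0.0, 'cen': array([0.5643, 0.1323])}
ring {'c': array([0.6012, 0.1605]), 'size': array([0.0175, 0.018 ]), 'yaw': -90.0, 'cen': array([0.6031, 0.1625])}
the job is handed in; nothing more can be done
```

I put the long bolt, short bolt, drift and seal ring, in that order, each on its own pad. Both bolt heads are on the silhouettes' heads, and the ring lies flat with its black side up. I handed the job in at about 37 s of the 99 s, with the open gripper about 0.2 m above the bench, clear of everything. The hand-in gave no verdict.

Last checks were from the top camera, after the arm had moved aside. They compare each part with its silhouette:

| Part | Offset from silhouette centre | Yaw difference |
|---|---|---|
| Long bolt | about 0.5 mm | about 0.6° |
| Short bolt | about 1.5 mm | about 0.5° |
| Drift | about 0.9 mm | under 0.2° |
| Seal ring | about 0.6 mm | not applicable (round) |

- **Short bolt:** my first top-view reading failed because the colour mask spilled onto the pad. The second, tighter mask gave the figure above. The close wrist view showed the bolt centred better than that, so the 1.5 mm may be partly error from shadow.
- **Camera calibration:** it is only good to about 2 mm, so these offsets are within its error.
- **Stillness:** I did not measure whether anything was still moving. The last pictures, taken after release, showed everything at rest where I had put it.

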